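# Take a mosaic sample board off its display peg and stand it in the slotted block

### The job

Take the longer of the two mosaic sample boards off its display peg and stand it upright in the slot of the wooden block, fully down on the slot's floor, then let go. The wire peg ends in an upturned tip and has been bent up or down, so feel for the tip and lift the board just enough to slide it off over it, gently, without forcing the board against peg, stand or block. Leave the shorter board hanging on its peg and everything else where it is, and keep the long board roughly upright all the way.

Things in the scene. Friction and masses are not known exactly. Their poses are not given: they have to be found in the camera images.
- long_board: Long sample board: plywood 6 mm thick (its x, lying along the peg), 66 mm wide (y), 136 mm tall (z up), 0.09 to 0.15 kg, glass tiles 1 mm proud low on its -x face. Hanging hole near its top, 22 mm wide, 19 mm high. Origin: middle of the hole's upper edge, in mid-thickness; the plain header to grip it by reaches 46 mm above it, the lower edge is 90 mm below it.
- long_board_foot (a point): Middle of the long board's lower edge (90 mm below its origin).
- short_board: The short sample board, hanging on the other peg: the same board, header and hole, but its lower edge is only 56 mm below its origin (102 mm tall). To be left alone. The two boards may hang on either peg.
- stand: Fixed wooden display stand. Origin on the table under the front face of its crossbar; its x points away from the pegs' tips, y along the crossbar, z up. Crossbar 240 mm long, 20 mm thick, top 177 mm up. Plywood foot 150 mm (x -70 to +80) by 250 mm, 15 mm thick. Two wire pegs stick out along its -x. They are springy up and down (tip gives about 1 mm for 9 N), stiff along their length.
- root_a (a point): Root of one peg, on its axis, 170 mm up at stand y = +65 mm. Steel wire 6 mm thick, reaching 105 mm out; its end turns up, the tip's top 10 mm above the top of the wire beside it (16 mm above its underside). The inner 45 mm are level (boards hang there); the outer 60 mm with the tip are bent up or down by 3 to 12 degrees (3 to 13 mm at the tip), each time different and in no reading.
- root_b (a point): Root of the other peg, at stand y = -65 mm: the same kind of peg, with its own unknown bend.
- block: Fixed wooden block on the table, 56 mm (x) by 116 mm (y) by 36 mm high, origin at the centre of its underside. In its top a slot 10 mm wide (x) and 76 mm long (y), 24 mm deep, mouth chamfered 3 mm. It may stand to the left or to the right of the stand. The board may face either way in it.
- slot_floor (a point): Centre of the slot's floor, 12 mm above the table; axes as the block's.
- tub_blue: Clear plastic tub 150 x 110 x 65 mm full of glass pieces; origin at the centre of its underside. Leave it alone.
- jar_1: Small jar with a black cap, 42 mm across, 50 mm high; origin at its underside. Leave it alone.
- jar_2: Small jar like the other one, 42 mm across, 50 mm high. Leave it alone.
- glue: White plastic bottle, 52 mm across, 130 mm high; origin at its underside. Leave it alone.
- spreader: Spatula lying on the table. Leave it alone.

How it is judged:
On the way:
1. the long board has come off its peg: it is out past the tip, in front of the stand, and still upright and held up (x of long_board in the frame of stand below -0.118 m and angle between long_board's own z axis and vertical below 0.5 rad and height (world z) of long_board_foot above 0.04 m), for 0.1 s.
At the end, for the whole second after the job is handed in: The long board stands in the slot: foot within 4 mm of the floor's height and within 5 mm (across) and 10 mm (along) of its centre, tilted under 14 degrees, at rest (under 0.08 m/s, slight rocking allowed); the short board still hangs on its peg and all else is within 30 mm of its place (z of long_board_foot in the frame of slot_floor between -0.004 and 0.004 m and x of long_board_foot in the frame of slot_floor between -0.005 and 0.005 m and y of long_board_foot in the frame of slot_floor between -0.01 and 0.01 m and angle between long_board's own z axis and vertical below 0.25 rad and linear speed of long_board below 0.08 m/s and distance of each of short_board, tub_blue, jar_1, jar_2, glue, spreader from where it was at the start of the episode below 0.03 m); the robot touches nothing.
It fails at once if the long board pressed with more than 12 N against the stand or its pegs (contact force between long_board and stand above 12 N).
It fails at once if the long board pressed with more than 25 N against the block (contact force between long_board and block above 25 N).
It fails at once if the long board tipped more than 45 degrees from upright (angle between long_board's own z axis and vertical above 0.785 rad).
It fails at once if the short board or another bystander pushed more than 30 mm away (distance of any of tub_blue, jar_1, jar_2, glue, spreader, short_board from where it was at the start of the episode above 0.03 m).
It also fails if it takes over 69 s, if anything falls off the work surface, if the arm or the gripper's body presses on something with over 40 N, if the wrist force passes 120 N, or if a joint passes its speed limit or range.

### The arm

A 6-joint arm with a two-finger parallel gripper is mounted at the origin on the work surface. World frame = base frame: x ahead of the robot, y to its left, z up, the work surface at z = 0. Lengths are in m, angles in rad, forces in N, time in s.
With the tool pointing down it reaches from about 0.3 to 0.775 m from the base axis. Payload 14.6 kg.
Tool frame: the origin (TCP) lies midway between the tips of the shut fingers; the grasp point (between the pads) lies 19 mm behind it (grasp_offset is the distance from the TCP to the grasp point, in m); z points along the fingers, y is the line along which they close (so a half turn about z gives the same grasp; the last joint's range is limited). The gripper opens to 94 mm and grips with 3 to 60 N. Pads are 16 mm wide; open, the fingers measure 119 mm over their backs; the gripper's body (75 mm by 177 mm) begins 78 mm behind the grasp point.
Start: joints at [-1.302, 0.3, 1.521, -0, 1.321, -0.067], TCP at [0.181, -0.519, 0.205] pointing down, gripper open.
Joint ranges: [-3.03, 3.03], [-0.79, 2.21], [0.23, 2.52], [-1.04, 4.18], [0, 3.07], [-2.55, 2.55]. Speed limits (rad/s): [2.22, 2.22, 2.57, 3.14, 3.14, 3.14].

### API

Orientations are given as [roll, pitch, yaw] about the fixed x, y, z axes, in that order (R = Rz(yaw) Ry(pitch) Rx(roll)).
In Python, from station import * gives the robot as it stands. The module is installed in compiled form; this text tells all that it offers.
- The arm moves only by the tool send_rows, never from a script. Its argument "rows" is a list of rows, each an object of numbers: "dx", "dy", "dz": the shift along the tool's x, y, z in mm; "roll": the turn about the tool's z in degrees; "jaw": the closure, from -1 (fully open) to 1 (shut). In form: [{"dx": .., "dy": .., "dz": .., "roll": .., "jaw": ..}, ...]. A call has 1 to 12 rows; each row shifts and turns the commanded pose from where the row before left it, along the tool's axes as they then stand; what a row does not reach is not made up. A row lasts 1/12 s, in which the tool goes at most 41.7 mm and 7.16 degrees, less where a joint would pass 70% of its speed; a pose out of reach is approached as far as the arm can. A call is refused whole if a number of a shift passes 41.7 or a number of a turn 7.16, either way. A call with a gripper value outside its range is refused whole. The fingers move at their own pace and stop on an object; "force" is the grip in N (left out, the last holds). Time passes only in rows, so rows that do not move let the fingers close. It gives the time, the measured TCP pose, the force, the opening and the grip force at its end, in the units of the state.
- get_obs(): the state, without advancing time (a new reading comes with each control period).
- camera(name): name is "scene" or "top" or "wrist"; returns a dict with "frame" (480x640x3 uint8, red, green, blue), "z_map" (480x640 float32, m along the optical axis (not along the pixel's ray), 0 where there is no reading), "camera_matrix" (3x3 intrinsics, pixels), "D" ([k1, k2, p1, p2, k3] as OpenCV has them; the pictures are not rectified), "rvec" (rotation vector, rad) and "tvec" (3), from world to camera coordinates, as OpenCV has them. Camera axes: x right, y down, z forward; pixel columns grow to the right and rows downward; lengths in m; the calibration is good to about 2 mm. A picture is of the moment at which its call begins.
- hand_in(): hands the job in; it is judged then, once.
The state is a dict: "time_s": time; "qpos": joint angles; "joint_vel": joint speeds; "tau": joint torques, N m; "ee_pos": TCP position; "eef_rot": TCP orientation; "force": force on the tool from outside, world axes, zero at the start; "moment": the same for the moment, N m; "grip_width": finger opening in m; "grip_force": force on a finger pad.
Only numpy, scipy, OpenCV 4.12 (cv2) and the standard library are available. Lean on these libraries where they do the work, as an engineer would, in place of code of your own. Each camera call takes 0.05 s, during which the arm holds its last target. There are 200 camera calls.

## Working session

There is one attempt and no reset: what is moved stays moved. The work goes in short steps, Python scripts to look and compute and a tool call to move; the robot and the scene stay as the last step left them, time stands still between calls to the robot, and variables do not carry over. Pictures are saved under pics/ and viewed, at most 10 in all, crops included, and the job is handed in when it is done.

Besides the shell and the picture viewer there is one more tool, called after "Call:" by a JSON object that holds its "fn" and its "kwargs", one argument or row to a line. send_rows: Moves the arm, as the interface text tells. Its arguments: {"type":"object","properties":{"rows":{"type":"array"},"force":{"type":"number"}},"required":["rows"]}

```bash
mkdir -p pics; cat > h.py <<'E'
from station import *
import numpy as np, cv2
def cam(n):
    c=camera(n); R=cv2.Rodrigues(np.array(c['rvec'],float))[0]; c['R']=R; c['t']=np.array(c['tvec'],float).ravel()
    c['C']=-R.T@c['t']; return c
def pts(c,uv):
    uv=np.array(uv,float).reshape(-1,1,2); n=cv2.undistortPoints(uv,c['camera_matrix'],np.array(c['D'],float)).reshape(-1,2)
    return np.c_[n,np.ones(len(n))]
def cloud(c):
    v,u=np.nonzero(c['z_map']>0); z=c['z_map'][v,u]
    P=(pts(c,np.c_[u,v])*z[:,None]-c['t'])@c['R']; o=np.zeros((480,640,3))*np.nan; o[v,u]=P; return o
def plane(c,uv,h):
    d=pts(c,uv)@c['R']; return c['C']+d*((h-c['C'][2])/d[:,2])[:,None]
def proj(c,P): return cv2.projectPoints(np.array(P,float).reshape(-1,3),np.array(c['rvec'],float),np.array(c['tvec'],float),c['camera_matrix'],np.array(c['D'],float))[0].reshape(-1,2)
E
python3 - <<'E'
from h import *
import pickle
o=get_obs();print(o)
for n in ['scene','top','wrist']:
    c=cam(n); pickle.dump(c,open(n+'.pkl','wb')); cv2.imwrite(f'pics/{n}.png',c['frame'][:,:,::-1]); print(n,c['C'],c['R'][2],c['camera_matrix'][0,0],(c['z_map']>0).mean())
E
```

```text
{'time_s': 0.0, 'qpos': array([-1.30160735e+00,  3.00487430e-01,  1.52158883e+00,  1.97269810e-06,
        1.32068613e+00, -6.66106453e-02]), 'joint_vel': array([-0.00141479, -0.00047002, -0.00046445, -0.00032025, -0.00057094,
       -0.00232045]), 'tau': array([ 5.29989265e-04, -5.31807411e+01, -3.52730799e+01,  7.07955030e-02,
        2.43837159e-02, -8.14231430e-05]), 'ee_pos': array([ 0.18116044, -0.51902963,  0.20487409]), 'eef_rot': array([-3.14042563e+00, -7.97660215e-05,  3.35799086e-01]), 'force': array([-0.2955503 , -0.37584645,  0.21140422]), 'moment': array([ 0.01248357, -0.00338464, -0.02857084]), 'grip_force': 0.0, 'grip_width': 0.09381598317666157}
scene [ 1.19795366 -0.51782345  0.77914685] [-0.63015301  0.46865177 -0.61909022] 603.289676391381 0.99470703125
top [ 0.36573617 -0.01366105  1.25380638] [ 0.12083212  0.02528613 -0.99235085] 529.4075990867498 0.9960514322916667
wrist [ 0.2478898  -0.49503328  0.3851163 ] [-0.23224588 -0.08084596 -0.96929138] 392.6188753650712 0.9960319010416666
```

View pics/scene.png

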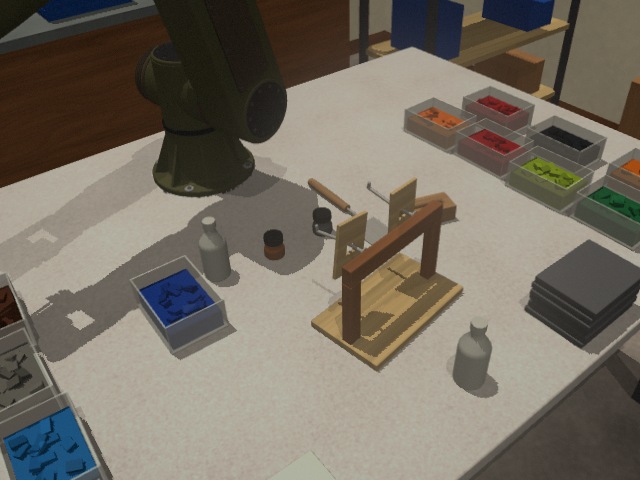

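View pics/top.png

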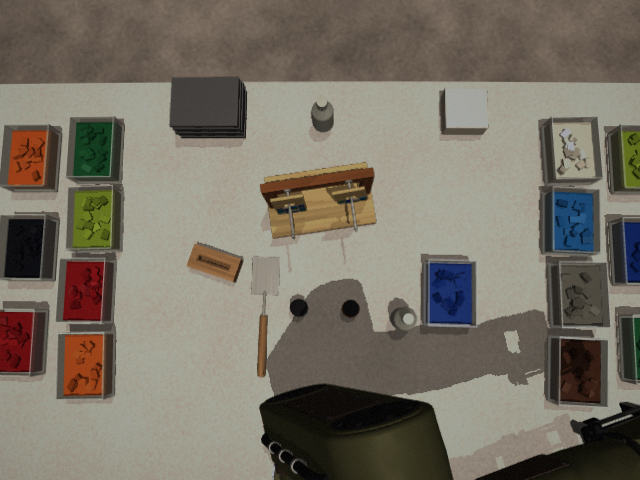

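The scene shows the stand at about (390,270) with the boards at (350,245) and (402,205), and the block behind at (435,207). In the top view the crossbar is at (318,182), the boards at (287,203) and (347,192), the peg tips at (293,237) and (353,227), and the block slot at (213,263).

```bash
python3 - <<'E'
from h import *
import pickle
T=pickle.load(open('top.pkl','rb'));S=pickle.load(open('scene.pkl','rb'))
for n,c in(('top',T),('scene',S)):
    P=cloud(c); z=P[...,2]; print(n,'table z',np.nanmedian(z[(P[...,0]>.3)&(P[...,0]<.5)&(abs(P[...,1])<.2)]))
    near=(P[...,0]>.3)&(P[...,0]<.75)&(P[...,1]>-.25)&(P[...,1]<.4)
    def rects(name,m,amin=15,):
        k,l,st,_=cv2.connectedComponentsWithStats(m.astype(np.uint8))
        for i in range(1,k):
            if st[i,4]<amin: continue
            q=P[l==i]; r=cv2.minAreaRect(q[:,:2].astype(np.float32))
            print(name,st[i,4],'px',st[i,:4],'c',np.round(r[0],4),'size',np.round(r[1],4),'ang',round(r[2],1),'z',np.round(np.percentile(q[:,2],[2,50,98]),4))
    rects('bar',near&(z>.170)&(z<.182),60)
    rects('hdr',near&(z>.19)&(z<.24))
    rects('block',near&(z>.03)&(z<.042)&(P[...,1]>.12),60)
    rects('low',near&(z>.01)&(z<.02),100)
    rects('objs',near&(z>.042)&(z<.15)&(P[...,0]<.52),60)
ims=[]
for c,b in((T,(180,150,400,330)),(S,(290,160,480,370))):
    x0,y0,x1,y1=b; im=c['frame'][y0:y1,x0:x1,::-1]; ims.append(cv2.resize(im,(400,int(400*im.shape[0]/im.shape[1])),interpolation=3))
h=max(i.shape[0] for i in ims); cv2.imwrite('pics/crop.png',np.hstack([cv2.copyMakeBorder(i,0,h-i.shape[0],0,0,0) for i in ims]))
E
```

```text
top table z 0.0010961896683235666
bar 1175 px [260 168 115  28] c [0.6405 0.0255] size [0.0376 0.24  ] ang 9.0 z [0.1714 0.1773 0.1812]
bar 99 px [286 200  19  32] c [0.5727 0.0657] size [0.061  0.0381] ang 11.3 z [0.1711 0.1772 0.1819]
hdr 204 px [332 187  34  10] c [ 0.616 -0.039] size [0.0071 0.0682] ang 8.5 z [0.1912 0.2152 0.2242]
hdr 207 px [270 194  34  11] c [0.6005 0.0859] size [0.0074 0.0662] ang 9.3 z [0.191  0.2161 0.2223]
block 1038 px [186 244  55  38] c [0.4884 0.2706] size [0.1176 0.056 ] ang 72.3 z [0.0315 0.0364 0.0409]
low 623 px [264 162 104  22] c [0.7098 0.0365] size [0.0176 0.2501] ang 8.8 z [0.011  0.0157 0.0195]
low 1977 px [289 184  65  51] c [0.6202 0.022 ] size [0.1041 0.1418] ang 8.7 z [0.011  0.0156 0.0195]
low 482 px [354 191  22  35] c [ 0.6232 -0.0801] size [0.0782 0.0473] ang 9.0 z [0.011  0.0154 0.0195]
low 470 px [268 206  24  33] c [0.5911 0.1201] size [0.0765 0.0473] ang 7.7 z [0.0109 0.0154 0.0195]
low 110 px [200 257  30  13] c [0.4893 0.2736] size [0.0721 0.0097] ang 72.2 z [0.0104 0.0135 0.0179]
low 189 px [258 300  10  45] c [0.3519 0.1552] 
[... 1144 characters left out ...]
 24] c [0.3495 0.1519] size [0.0976 0.0198] ang 0.2 z [0.0103 0.016  0.0195]
low 7522 px [311 252 152 115] c [0.6444 0.0244] size [0.1532 0.2541] ang 8.9 z [0.0112 0.0145 0.0176]
low 114 px [203 267  28  13] c [ 0.3751 -0.1771] size [0.0526 0.0295] ang 57.1 z [0.0104 0.0146 0.0198]
objs 209 px [313 207  18  15] c [0.3864 0.0699] size [0.0353 0.0442] ang 50.9 z [0.0428 0.0492 0.0524]
objs 1039 px [198 216  30  50] c [ 0.3713 -0.1716] size [0.051  0.0409] ang 76.3 z [0.0442 0.0842 0.1311]
objs 242 px [263 229  20  16] c [ 0.3865 -0.0508] size [0.0371 0.0389] ang 44.6 z [0.0425 0.0496 0.0527]
objs 658 px [171 255  55  61] c [ 0.4233 -0.2351] size [0.1547 0.0297] ang 0.0 z [0.0428 0.0567 0.0667]
```

View pics/crop.png

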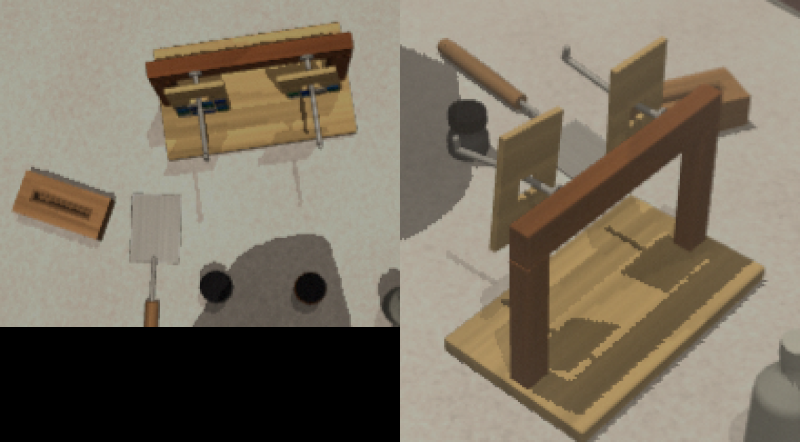

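The crop shows both boards hanging about 30 mm out on their pegs. Peg tips are at crop (206,155) and (320,143), and the block slot is clear at (62,205). Next I measure the board lengths and the peg profiles.

```bash
cat >> h.py <<'E'
YAW=np.radians(8.9); A=np.array([np.cos(YAW),np.sin(YAW),0]); B=np.array([-np.sin(YAW),np.cos(YAW),0]); O=np.array([.6395,.0236,0])
def st(P): d=P-O; return np.stack([d@A,d@B,d[...,2]],-1)
E
python3 - <<'E'
from h import *
import pickle
for n in('top','scene','wrist'):
    c=pickle.load(open(n+'.pkl','rb')); s=st(cloud(c)).reshape(-1,3); print('##',n)
    q=s[(abs(s[:,0])<.004)&(s[:,2]>.17)&(s[:,2]<.18)&(abs(s[:,1])<.12)]
    e=s[(s[:,2]>.172)&(s[:,2]<.182)&(abs(s[:,1])<.1)&(s[:,0]>-.012)&(s[:,0]<.03)]; print('bar x',np.percentile(e[:,0],[1,50,99]) if len(e) else None)
    for y0 in(.065,-.065):
        m=(abs(s[:,1]-y0)<.036)&(s[:,0]>-.05)&(s[:,0]<-.012)&(s[:,2]>.05); q=s[m]
        if len(q)>10:
            print('board',y0,'n',len(q),'y',np.percentile(q[:,1],[1,99]).round(4),'x',np.percentile(q[:,0],[5,50,95]).round(4))
            print('  zhist',np.histogram(q[:,2],np.arange(.05,.231,.01))[0])
        for a in np.arange(-.12,-.035,.008):
            w=s[(abs(s[:,1]-y0)<.013)&(s[:,0]>=a)&(s[:,0]<a+.008)&(s[:,2]>.13)&(s[:,2]<.22)]
            if len(w)>1: print('  peg',y0,round(a,3),len(w),'y',w[:,1].mean().round(4),'z',w[:,2].min().round(4),np.median(w[:,2]).round(4),w[:,2].max().round(4))
E
```

```text
## top
bar x [-0.00510873  0.00835666  0.01917448]
board 0.065 n 546 y [0.0342 0.0996] x [-0.0332 -0.0316 -0.027 ]
  zhist [ 0  0  0 11 24 26 25 28 26 43 42 24 58 32 37 37 91 42]
  peg 0.065 -0.112 6 y 0.0669 z 0.1852 0.1904 0.1935
  peg 0.065 -0.104 9 y 0.0662 z 0.1793 0.1915 0.1965
  peg 0.065 -0.096 12 y 0.0666 z 0.1793 0.1822 0.1864
  peg 0.065 -0.088 10 y 0.0669 z 0.1774 0.1812 0.1847
  peg 0.065 -0.08 11 y 0.0662 z 0.1751 0.1792 0.1812
  peg 0.065 -0.072 12 y 0.0668 z 0.1747 0.1783 0.1815
  peg 0.065 -0.064 8 y 0.0661 z 0.1732 0.1759 0.1794
  peg 0.065 -0.056 12 y 0.067 z 0.1709 0.1749 0.1786
  peg 0.065 -0.048 10 y 0.066 z 0.1699 0.1728 0.1777
  peg 0.065 -0.04 40 y 0.0651 z 0.1324 0.1527 0.215
board -0.065 n 444 y [-0.0975 -0.0301] x [-0.0373 -0.0354 -0.0304]
  zhist [ 0  0  0  0  0  0  8 20 27 38 44 26 49 41 32 37 86 36]
  peg -0.065 -0.112 7 y -0.0631 z 0.1699 0.1713 0.1748
  peg -0.065 -0.104 10 y -0.0625 z 0.1618 0.164 0.1678
  peg -0.065 -0.096 10 y -0.0634 z 0.16 0.165 0.1673
  peg -0.065 -0.088 12 y -0.0631 z 0.1611 0.1656 0.1703
  peg -0.065 -0.08 10 y -0.0635 z 0.165
[... 883 characters left out ...]
 3 y 0.0634 z 0.1729 0.1749 0.1763
  peg 0.065 -0.04 2 y 0.0662 z 0.2165 0.217 0.2176
board -0.065 n 1297 y [-0.1001 -0.0305] x [-0.0338 -0.0296 -0.0279]
  zhist [  0   0   0   0   0   0   1  26  48 121 132 123 169 158 145 161 173  40]
  peg -0.065 -0.112 12 y -0.0656 z 0.1588 0.1685 0.1727
  peg -0.065 -0.104 24 y -0.0657 z 0.1584 0.1628 0.1719
  peg -0.065 -0.096 11 y -0.0668 z 0.1607 0.1631 0.1669
  peg -0.065 -0.088 12 y -0.0664 z 0.1603 0.1652 0.1674
  peg -0.065 -0.08 14 y -0.0666 z 0.1639 0.1663 0.1682
  peg -0.065 -0.072 16 y -0.0665 z 0.1652 0.1684 0.1712
  peg -0.065 -0.064 5 y -0.0664 z 0.1649 0.1687 0.1694
  peg -0.065 -0.04 34 y -0.0614 z 0.1515 0.1655 0.2198
## wrist
bar x None
```

View pics/wrist.png

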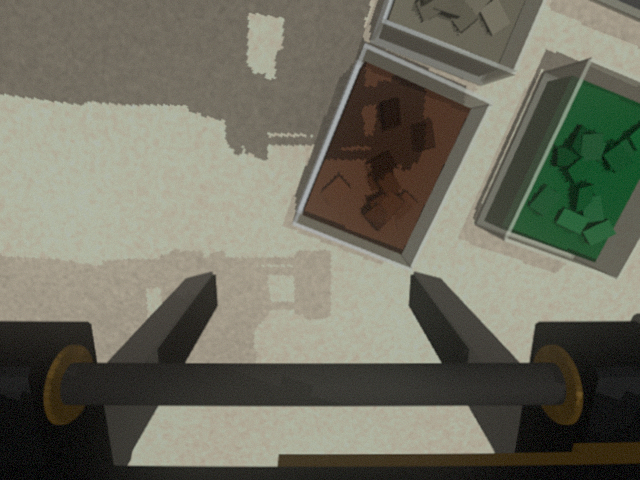

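The wrist picture shows only the bins at the start pose. The long board is on root_a's peg: its foot is at about 0.083 m, against about 0.117 m for the other board. That peg is bent up, with its tip top at about 0.194 m. Peg b is bent down. I'll rise and turn, then travel above the board.

Call:
{"fn": "send_rows", "kwargs": {
  "rows": [
    {"dz": -6, "roll": -6.65, "jaw": -1},
    {"dz": -6, "roll": -6.65},
    {"dz": -6, "roll": -6.65},
    {"dz": -6, "roll": -6.65},
    {"dz": -6, "roll": -6.65},
    {"dz": -6, "roll": -6.65},
    {"dz": -6, "roll": -6.65},
    {"dz": -6, "roll": -6.65},
    {"dz": -6, "roll": -6.65},
    {"dz": -6, "roll": -6.65},
    {"dz": -6, "roll": -6.65},
    {"dz": -6, "roll": -6.65}
  ],
  "force": 20
}}

```text
invalid input at $.rows[0]: expected keys dx, dy, dz, roll, jaw
```

Call:
{"fn": "send_rows", "kwargs": {
  "rows": [
    {"dx": 22, "dy": 21},
    {"dx": 22, "dy": 21},
    {"dx": 22, "dy": 21},
    {"dx": 22, "dy": 21},
    {"dx": 22, "dy": 21},
    {"dx": 22, "dy": 21},
    {"dx": 22, "dy": 21},
    {"dx": 22, "dy": 21},
    {"dx": 22, "dy": 21},
    {"dx": 22, "dy": 21},
    {"dx": 22, "dy": 21},
    {"dx": 22, "dy": 21}
  ]
}}

```text
invalid input at $.rows[0]: expected keys dx, dy, dz, roll, jaw
```

Call:
{"fn": "send_rows", "kwargs": {
  "rows": [
    {"dx": 22, "dy": 17},
    {"dx": 22, "dy": 17},
    {"dx": 22, "dy": 17},
    {"dx": 22, "dy": 17},
    {"dx": 22, "dy": 17},
    {"dx": 22, "dy": 17},
    {"dx": 22, "dy": 17},
    {"dx": 22, "dy": 17},
    {"dx": 22, "dy": 17},
    {"dx": 22, "dy": 17},
    {"dx": 22, "dy": 17},
    {"dx": 15, "dy": 10}
  ]
}}

```text
invalid input at $.rows[0]: expected keys dx, dy, dz, roll, jaw
```

Call:
{"fn": "send_rows", "kwargs": {
  "rows": [
    {"dx": 0, "dy": 0, "dz": -6, "roll": -6.65, "jaw": -1},
    {"dx": 0, "dy": 0, "dz": -6, "roll": -6.65, "jaw": -1},
    {"dx": 0, "dy": 0, "dz": -6, "roll": -6.65, "jaw": -1},
    {"dx": 0, "dy": 0, "dz": -6, "roll": -6.65, "jaw": -1},
    {"dx": 0, "dy": 0, "dz": -6, "roll": -6.65, "jaw": -1},
    {"dx": 0, "dy": 0, "dz": -6, "roll": -6.65, "jaw": -1},
    {"dx": 0, "dy": 0, "dz": -6, "roll": -6.65, "jaw": -1},
    {"dx": 0, "dy": 0, "dz": -6, "roll": -6.65, "jaw": -1},
    {"dx": 0, "dy": 0, "dz": -6, "roll": -6.65, "jaw": -1},
    {"dx": 0, "dy": 0, "dz": -6, "roll": -6.65, "jaw": -1},
    {"dx": 0, "dy": 0, "dz": -6, "roll": -6.65, "jaw": -1},
    {"dx": 0, "dy": 0, "dz": -6, "roll": -6.65, "jaw": -1}
  ],
  "force": 20
}}

```text
time_s: 1.15
ee_pos: [0.1812, -0.5192, 0.2775]
eef_rot: [-3.142, -0.001, 1.734]
force: [-0.1, -0.3, 0.3]
grip_width: 0.0937
grip_force: 0.0
```

Call:
{"fn": "send_rows", "kwargs": {
  "rows": [
    {"dx": 22, "dy": 21, "dz": 0, "roll": 0, "jaw": -1},
    {"dx": 22, "dy": 21, "dz": 0, "roll": 0, "jaw": -1},
    {"dx": 22, "dy": 21, "dz": 0, "roll": 0, "jaw": -1},
    {"dx": 22, "dy": 21, "dz": 0, "roll": 0, "jaw": -1},
    {"dx": 22, "dy": 21, "dz": 0, "roll": 0, "jaw": -1},
    {"dx": 22, "dy": 21, "dz": 0, "roll": 0, "jaw": -1},
    {"dx": 22, "dy": 21, "dz": 0, "roll": 0, "jaw": -1},
    {"dx": 22, "dy": 21, "dz": 0, "roll": 0, "jaw": -1},
    {"dx": 22, "dy": 21, "dz": 0, "roll": 0, "jaw": -1},
    {"dx": 22, "dy": 21, "dz": 0, "roll": 0, "jaw": -1},
    {"dx": 22, "dy": 21, "dz": 0, "roll": 0, "jaw": -1},
    {"dx": 22, "dy": 21, "dz": 0, "roll": 0, "jaw": -1}
  ]
}}

```text
time_s: 2.15
ee_pos: [0.3891, -0.2175, 0.2774]
eef_rot: [-3.142, -0.0, 1.728]
force: [0.0, -0.4, 0.5]
grip_width: 0.0939
grip_force: 0.0
```

Call:
{"fn": "send_rows", "kwargs": {
  "rows": [
    {"dx": 22, "dy": 17, "dz": 0, "roll": 0, "jaw": -0.5},
    {"dx": 22, "dy": 17, "dz": 0, "roll": 0, "jaw": -0.5},
    {"dx": 22, "dy": 17, "dz": 0, "roll": 0, "jaw": -0.5},
    {"dx": 22, "dy": 17, "dz": 0, "roll": 0, "jaw": -0.5},
    {"dx": 22, "dy": 17, "dz": 0, "roll": 0, "jaw": -0.5},
    {"dx": 22, "dy": 17, "dz": 0, "roll": 0, "jaw": -0.5},
    {"dx": 22, "dy": 17, "dz": 0, "roll": 0, "jaw": -0.2},
    {"dx": 22, "dy": 17, "dz": 0, "roll": 0, "jaw": -0.2},
    {"dx": 22, "dy": 17, "dz": 0, "roll": 0, "jaw": -0.2},
    {"dx": 22, "dy": 17, "dz": 0, "roll": 0, "jaw": -0.2},
    {"dx": 0, "dy": 0, "dz": 0, "roll": 0, "jaw": -0.2},
    {"dx": 0, "dy": 0, "dz": 0, "roll": 0, "jaw": -0.2}
  ]
}}

```text
time_s: 3.15
ee_pos: [0.522, 0.0258, 0.2768]
eef_rot: [-3.14, -0.0, 1.731]
force: [-0.2, -0.4, 0.5]
grip_width: 0.0568
grip_force: 0.0
```

```bash
python3 - <<'E'
from h import *
import pickle
o=get_obs();print(o['time_s'],o['ee_pos'],o['eef_rot'],o['grip_width'],o['qpos'],o['force'],st(o['ee_pos']))
c=cam('wrist');pickle.dump(c,open('wrist2.pkl','wb'));cv2.imwrite('pics/wrist2.png',c['frame'][:,:,::-1]);print(c['C'])
P=cloud(c);s=st(P)
m=(abs(s[...,1]-.065)<.05)&(s[...,0]>-.06)&(s[...,0]<-.01)&(s[...,2]>.192)&(s[...,2]<.235)
k,l,t,_=cv2.connectedComponentsWithStats(m.astype(np.uint8))
for i in range(1,k):
    if t[i,4]>100:
        q=P[l==i];print(t[i],cv2.minAreaRect(q[:,:2].astype(np.float32)),np.percentile(s[l==i],[1,50,99],axis=0).round(4).tolist())
E
```

```text
3.15 [0.5219832  0.02581534 0.27684712] [-3.14042340e+00 -1.26128216e-04  1.73051540e+00] 0.05682043954011298 [-2.06285104e-02  1.93097421e-01  1.48827927e+00 -8.61626095e-05
  1.46138888e+00 -1.80338200e-01] [-0.23388477 -0.39187054  0.53294943] [-0.11575914  0.02036974  0.27684712]
[0.51041355 0.09681234 0.45703928]
[ 436  125   34  110 2646] ((0.6008625626564026, 0.08656163513660431), (0.007168624084442854, 0.06600967049598694), 8.70010757446289) [[-0.0317, 0.0362, 0.1926], [-0.031, 0.0697, 0.2164], [-0.0252, 0.1005, 0.2212]]
```

View pics/wrist2.png

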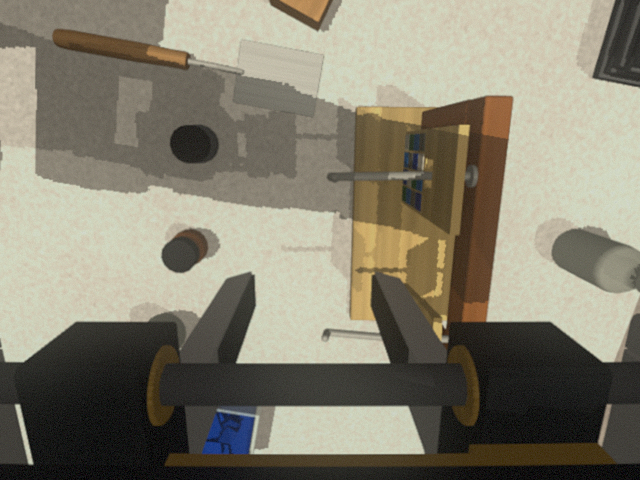

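The wrist view shows the peg tip at (332,177) and the long board's header spanning (425–468, 125–235). All three views agree on the header at (0.6008, 0.086). I'll move above it and descend with the jaws half open.

Call:
{"fn": "send_rows", "kwargs": {
  "rows": [
    {"dx": 9.5, "dy": 17.5, "dz": 0, "roll": 0.2, "jaw": 0.15},
    {"dx": 9.5, "dy": 17.5, "dz": 0, "roll": 0, "jaw": 0.15},
    {"dx": 9.5, "dy": 17.5, "dz": 0, "roll": 0, "jaw": 0.15},
    {"dx": 9.5, "dy": 17.5, "dz": 0, "roll": 0, "jaw": 0.15},
    {"dx": 9.5, "dy": 17.5, "dz": 0, "roll": 0, "jaw": 0.15},
    {"dx": 0, "dy": 0, "dz": 12, "roll": 0, "jaw": 0.15},
    {"dx": 0, "dy": 0, "dz": 12, "roll": 0, "jaw": 0.15},
    {"dx": 0, "dy": 0, "dz": 12, "roll": 0, "jaw": 0.15},
    {"dx": 0, "dy": 0, "dz": 0, "roll": 0, "jaw": 0.15},
    {"dx": 0, "dy": 0, "dz": 0, "roll": 0, "jaw": 0.15},
    {"dx": 0, "dy": 0, "dz": 0, "roll": 0, "jaw": 0.15}
  ]
}}

```text
time_s: 4.12
ee_pos: [0.6012, 0.0848, 0.2425]
eef_rot: [3.14, 0.0, 1.724]
force: [-0.3, 0.0, -0.1]
grip_width: 0.0396
grip_force: 0.0
```

```bash
python3 - <<'E'
from h import *
o=get_obs();print(o['ee_pos'],o['eef_rot'],o['force'],o['grip_width'],st(o['ee_pos']))
c=cam('wrist');cv2.imwrite('pics/wrist3.png',c['frame'][:,:,::-1])
P=cloud(c);s=st(P)
m=(abs(s[...,1]-.065)<.05)&(s[...,0]>-.06)&(s[...,0]<-.01)&(s[...,2]>.192)&(s[...,2]<.228)
k,l,t,_=cv2.connectedComponentsWithStats(m.astype(np.uint8))
for i in range(1,k):
    if t[i,4]>100:
        q=P[l==i];print(t[i],cv2.minAreaRect(q[:,:2].astype(np.float32)),np.percentile(s[l==i],[1,50,99],axis=0).round(4).tolist())
E
```

```text
[0.60120326 0.08477946 0.24252094] [3.14040293e+00 1.26979592e-04 1.72429169e+00] [-0.32022977  0.0366579  -0.11703536] 0.03962850200612033 [-0.02837054  0.06636776  0.24252094]
[ 308  204   11  123 1347] ((0.6007489562034607, 0.08700251579284668), (0.005880329292267561, 0.06629440188407898), 8.861059188842773) [[-0.0314, 0.0366, 0.1977], [-0.0286, 0.0721, 0.2197], [-0.0258, 0.1016, 0.2213]]
```

View pics/wrist3.png

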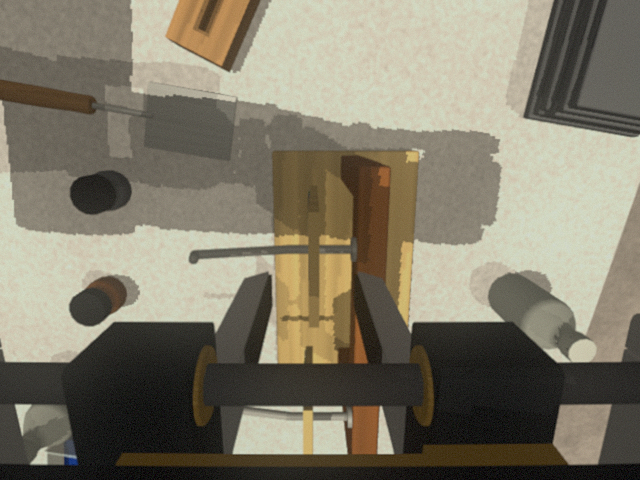

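The board's header is centred between the fingers (column 313) with its yaw matching. I'll go down and close gently.

Call:
{"fn": "send_rows", "kwargs": {
  "rows": [
    {"dx": 1.5, "dy": -0.4, "dz": 10, "roll": 0, "jaw": 0.15},
    {"dx": 0, "dy": 0, "dz": 10, "roll": 0, "jaw": 0.15},
    {"dx": 0, "dy": 0, "dz": 10, "roll": 0, "jaw": 0.15},
    {"dx": 0, "dy": 0, "dz": 10, "roll": 0, "jaw": 0.15},
    {"dx": 0, "dy": 0, "dz": 8, "roll": 0, "jaw": 0.15},
    {"dx": 0, "dy": 0, "dz": 6, "roll": 0, "jaw": 0.15},
    {"dx": 0, "dy": 0, "dz": 0, "roll": 0, "jaw": 0.5},
    {"dx": 0, "dy": 0, "dz": 0, "roll": 0, "jaw": 0.5},
    {"dx": 0, "dy": 0, "dz": 0, "roll": 0, "jaw": 0.7},
    {"dx": 0, "dy": 0, "dz": 0, "roll": 0, "jaw": 0.7}
  ]
}}

```text
time_s: 5.0
ee_pos: [0.6007, 0.0869, 0.188]
eef_rot: [3.141, 0.0, 1.725]
force: [0.4, -0.3, -0.1]
grip_width: 0.0169
grip_force: 0.0
```

Call:
{"fn": "send_rows", "kwargs": {
  "rows": [
    {"dx": 0, "dy": 0, "dz": 0, "roll": 0, "jaw": 0.8},
    {"dx": 0, "dy": 0, "dz": 0, "roll": 0, "jaw": 0.9},
    {"dx": 0, "dy": 0, "dz": 0, "roll": 0, "jaw": 1},
    {"dx": 0, "dy": 0, "dz": 0, "roll": 0, "jaw": 1},
    {"dx": 0, "dy": 0, "dz": 0, "roll": 0, "jaw": 1},
    {"dx": 0, "dy": 0, "dz": 0, "roll": 0, "jaw": 1},
    {"dx": 0, "dy": 0, "dz": 0, "roll": 0, "jaw": 1}
  ],
  "force": 25
}}

```text
time_s: 5.58
ee_pos: [0.6006, 0.0869, 0.1877]
eef_rot: [3.141, 0.0, 1.725]
force: [0.4, 0.3, 2.2]
grip_width: 0.0057
grip_force: 25.0
```

Call:
{"fn": "send_rows", "kwargs": {
  "rows": [
    {"dx": 0, "dy": 0, "dz": -1, "roll": 0, "jaw": 1},
    {"dx": 0, "dy": 0, "dz": -1, "roll": 0, "jaw": 1},
    {"dx": 0, "dy": 0, "dz": -1, "roll": 0, "jaw": 1},
    {"dx": 0, "dy": 0, "dz": -1, "roll": 0, "jaw": 1},
    {"dx": 0, "dy": 0, "dz": -1, "roll": 0, "jaw": 1},
    {"dx": 0, "dy": 0, "dz": -1, "roll": 0, "jaw": 1},
    {"dx": 0, "dy": 0, "dz": 0, "roll": 0, "jaw": 1},
    {"dx": 0, "dy": 0, "dz": 0, "roll": 0, "jaw": 1},
    {"dx": 0, "dy": 0, "dz": 0, "roll": 0, "jaw": 1}
  ]
}}

```text
time_s: 6.33
ee_pos: [0.6004, 0.0869, 0.1934]
eef_rot: [-3.141, 0.0, 1.725]
force: [-0.7, 0.5, -1.7]
grip_width: 0.0056
grip_force: 25.0
```

```bash
cat > look.py <<'E'
from h import *
o=get_obs();print(o['time_s'],o['ee_pos'],o['force'].round(2),o['moment'].round(3),o['grip_width'],st(o['ee_pos']))
for n in('scene','top'):
    s=st(cloud(cam(n))).reshape(-1,3); e=st(o['ee_pos']); r=s-e
    m=(abs(r[:,1])<.04)&(abs(r[:,0])<.012)&(r[:,2]<-.005)&(r[:,2]>-.115); q=r[m]
    ed=np.abs(q[:,1])<.033
    for lo in np.arange(-.11,-.005,.02):
        w=q[(q[:,2]>=lo)&(q[:,2]<lo+.02)]
        if len(w)>8: print(n,'rel z',lo.round(3),'n',len(w),'x med',np.median(w[:,0]).round(4),'y 2..98',np.percentile(w[:,1],[2,98]).round(4))
    print(n,'lowest',np.sort(q[:,2])[:5].round(4) if len(q) else None)
E
python3 look.py
```

```text
6.3333 [0.60039712 0.08686708 0.19338515] [-0.68  0.53 -1.69] [ 0.015 -0.083  0.013] 0.00556052976424831 [-0.028844    0.06855496  0.19338515]
scene rel z -0.07 n 22 x med 0.0015 y 2..98 [-0.0378  0.02  ]
scene rel z -0.05 n 205 x med 0.0022 y 2..98 [-0.0369  0.0275]
scene rel z -0.03 n 233 x med 0.0023 y 2..98 [-0.0371  0.0294]
scene rel z -0.01 n 66 x med 0.0021 y 2..98 [-0.0361  0.0279]
scene lowest [-0.0582 -0.0577 -0.0551 -0.0541 -0.052 ]
top lowest None
```

The board is free of the wire and I read about 1.5 N of weight. I'll slide out along the bent wire, keeping the wire in the middle of the hole.

Call:
{"fn": "send_rows", "kwargs": {
  "rows": [
    {"dx": 0, "dy": -4, "dz": -0.2, "roll": 0, "jaw": 1},
    {"dx": 0, "dy": -4, "dz": -0.2, "roll": 0, "jaw": 1},
    {"dx": 0, "dy": -4, "dz": -0.2, "roll": 0, "jaw": 1},
    {"dx": 0, "dy": -4, "dz": -0.2, "roll": 0, "jaw": 1},
    {"dx": 0, "dy": -4, "dz": -0.8, "roll": 0, "jaw": 1},
    {"dx": 0, "dy": -4, "dz": -0.8, "roll": 0, "jaw": 1},
    {"dx": 0, "dy": -4, "dz": -0.8, "roll": 0, "jaw": 1},
    {"dx": 0, "dy": -4, "dz": -0.8, "roll": 0, "jaw": 1},
    {"dx": 0, "dy": 0, "dz": 0, "roll": 0, "jaw": 1},
    {"dx": 0, "dy": 0, "dz": 0, "roll": 0, "jaw": 1}
  ]
}}

```text
time_s: 7.27
ee_pos: [0.5688, 0.082, 0.1977]
eef_rot: [3.141, 0.0, 1.725]
force: [-0.2, 0.9, -1.4]
grip_width: 0.0056
grip_force: 25.0
```

Call:
{"fn": "send_rows", "kwargs": {
  "rows": [
    {"dx": 0, "dy": -4, "dz": -0.8, "roll": 0, "jaw": 1},
    {"dx": 0, "dy": -4, "dz": -0.8, "roll": 0, "jaw": 1},
    {"dx": 0, "dy": -4, "dz": -0.8, "roll": 0, "jaw": 1},
    {"dx": 0, "dy": -4, "dz": -0.8, "roll": 0, "jaw": 1},
    {"dx": 0, "dy": -4, "dz": -0.8, "roll": 0, "jaw": 1},
    {"dx": 0, "dy": -4, "dz": -0.8, "roll": 0, "jaw": 1},
    {"dx": 0, "dy": 0, "dz": 0, "roll": 0, "jaw": 1},
    {"dx": 0, "dy": 0, "dz": 0, "roll": 0, "jaw": 1}
  ]
}}

```text
time_s: 7.93
ee_pos: [0.545, 0.0783, 0.2024]
eef_rot: [3.141, 0.0, 1.725]
force: [-0.3, -0.3, -2.6]
grip_width: 0.0058
grip_force: 25.0
```

```bash
python3 look.py; python3 - <<'E'
from h import *
c=cam('scene');im=c['frame'][140:290,270:470,::-1];cv2.imwrite('pics/s4.png',cv2.resize(im,(800,600),interpolation=3))
E
```

```text
7.9333 [0.54500982 0.07826857 0.20244421] [-0.29 -0.33 -2.61] [-0.001 -0.098  0.036] 0.005752573344505948 [-0.08489471  0.06862897  0.20244421]
scene rel z -0.11 n 145 x med 0.0023 y 2..98 [-0.0349  0.0285]
scene rel z -0.09 n 202 x med 0.0022 y 2..98 [-0.0322  0.0292]
scene rel z -0.07 n 180 x med 0.0023 y 2..98 [-0.0293  0.0284]
scene rel z -0.05 n 200 x med 0.0021 y 2..98 [-0.0362  0.0295]
scene rel z -0.03 n 240 x med 0.002 y 2..98 [-0.037   0.0294]
scene rel z -0.01 n 65 x med 0.0021 y 2..98 [-0.0362  0.0279]
scene lowest [-0.1066 -0.1064 -0.1059 -0.1058 -0.1058]
top lowest None
```

View pics/s4.png

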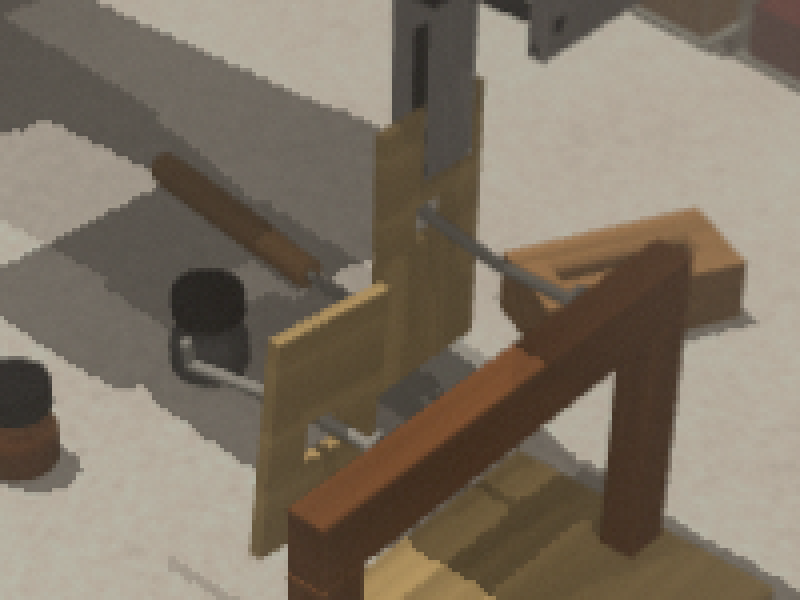

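The board hangs upright and clear of the short one. The wire enters the hole at crop (428,212). Next I'll feel for the wire's underside with the hole's lower edge.

Call:
{"fn": "send_rows", "kwargs": {
  "rows": [
    {"dx": 0, "dy": -2, "dz": -0.6, "roll": 0, "jaw": 1},
    {"dx": 0, "dy": -1, "dz": -0.9, "roll": 0, "jaw": 1},
    {"dx": 0, "dy": 0, "dz": -0.7, "roll": 0, "jaw": 1},
    {"dx": 0, "dy": 0, "dz": -0.5, "roll": 0, "jaw": 1},
    {"dx": 0, "dy": 0, "dz": -0.5, "roll": 0, "jaw": 1},
    {"dx": 0, "dy": 0, "dz": 0, "roll": 0, "jaw": 1},
    {"dx": 0, "dy": 0, "dz": 0, "roll": 0, "jaw": 1}
  ]
}}

```text
time_s: 8.67
ee_pos: [0.5422, 0.0778, 0.2054]
eef_rot: [3.142, 0.0, 1.725]
force: [0.9, -0.9, -1.6]
grip_width: 0.0059
grip_force: 25.0
```

Call:
{"fn": "send_rows", "kwargs": {
  "rows": [
    {"dx": 0, "dy": 0, "dz": -0.4, "roll": 0, "jaw": 1},
    {"dx": 0, "dy": 0, "dz": 0, "roll": 0, "jaw": 1},
    {"dx": 0, "dy": 0, "dz": 0, "roll": 0, "jaw": 1}
  ]
}}

```text
time_s: 8.92
ee_pos: [0.5421, 0.0778, 0.2058]
eef_rot: [3.142, 0.0, 1.725]
force: [-0.4, -0.1, -1.3]
grip_width: 0.0056
grip_force: 25.0
```

Call:
{"fn": "send_rows", "kwargs": {
  "rows": [
    {"dx": 0, "dy": 0, "dz": -0.4, "roll": 0, "jaw": 1},
    {"dx": 0, "dy": 0, "dz": 0, "roll": 0, "jaw": 1},
    {"dx": 0, "dy": 0, "dz": 0, "roll": 0, "jaw": 1}
  ]
}}

```text
time_s: 9.17
ee_pos: [0.5422, 0.0778, 0.2063]
eef_rot: [3.142, -0.0, 1.725]
force: [-0.2, -0.2, -0.5]
grip_width: 0.006
grip_force: 25.0
```

Call:
{"fn": "send_rows", "kwargs": {
  "rows": [
    {"dx": 0, "dy": 0, "dz": -0.4, "roll": 0, "jaw": 1},
    {"dx": 0, "dy": 0, "dz": -0.3, "roll": 0, "jaw": 1},
    {"dx": 0, "dy": 0, "dz": 0, "roll": 0, "jaw": 1},
    {"dx": 0, "dy": 0, "dz": 0, "roll": 0, "jaw": 1}
  ]
}}

```text
time_s: 9.5
ee_pos: [0.5421, 0.0778, 0.207]
eef_rot: [3.142, -0.0, 1.725]
force: [0.5, -0.9, -1.9]
grip_width: 0.006
grip_force: 25.0
```

Call:
{"fn": "send_rows", "kwargs": {
  "rows": [
    {"dx": 0, "dy": 0, "dz": -0.4, "roll": 0, "jaw": 1},
    {"dx": 0, "dy": 0, "dz": 0, "roll": 0, "jaw": 1},
    {"dx": 0, "dy": 0, "dz": 0, "roll": 0, "jaw": 1}
  ]
}}

```text
time_s: 9.75
ee_pos: [0.5421, 0.0778, 0.2073]
eef_rot: [3.142, -0.0, 1.725]
force: [0.4, 0.1, -1.7]
grip_width: 0.0058
grip_force: 25.0
```

Call:
{"fn": "send_rows", "kwargs": {
  "rows": [
    {"dx": 0, "dy": 0, "dz": -0.4, "roll": 0, "jaw": 1},
    {"dx": 0, "dy": 0, "dz": 0, "roll": 0, "jaw": 1},
    {"dx": 0, "dy": 0, "dz": 0, "roll": 0, "jaw": 1}
  ]
}}

```text
time_s: 10.0
ee_pos: [0.5421, 0.0778, 0.2078]
eef_rot: [3.142, -0.0, 1.725]
force: [0.0, 0.1, -1.1]
grip_width: 0.006
grip_force: 25.0
```

Call:
{"fn": "send_rows", "kwargs": {
  "rows": [
    {"dx": 0, "dy": 0, "dz": -0.4, "roll": 0, "jaw": 1},
    {"dx": 0, "dy": 0, "dz": 0, "roll": 0, "jaw": 1},
    {"dx": 0, "dy": 0, "dz": 0, "roll": 0, "jaw": 1}
  ]
}}

```text
time_s: 10.25
ee_pos: [0.5422, 0.0778, 0.2082]
eef_rot: [3.141, 0.0, 1.725]
force: [0.2, -0.5, -2.5]
grip_width: 0.0058
grip_force: 25.0
```

Call:
{"fn": "send_rows", "kwargs": {
  "rows": [
    {"dx": 0, "dy": 0, "dz": -0.4, "roll": 0, "jaw": 1},
    {"dx": 0, "dy": 0, "dz": 0, "roll": 0, "jaw": 1},
    {"dx": 0, "dy": 0, "dz": 0, "roll": 0, "jaw": 1}
  ]
}}

```text
time_s: 10.5
ee_pos: [0.5421, 0.0778, 0.2086]
eef_rot: [3.142, -0.0, 1.725]
force: [-0.2, 0.6, -1.1]
grip_width: 0.0055
grip_force: 25.0
```

Call:
{"fn": "send_rows", "kwargs": {
  "rows": [
    {"dx": 0, "dy": 0, "dz": -0.4, "roll": 0, "jaw": 1},
    {"dx": 0, "dy": 0, "dz": 0, "roll": 0, "jaw": 1},
    {"dx": 0, "dy": 0, "dz": 0, "roll": 0, "jaw": 1}
  ]
}}

```text
time_s: 10.75
ee_pos: [0.5422, 0.0778, 0.209]
eef_rot: [3.142, -0.0, 1.725]
force: [-1.2, -0.7, -1.9]
grip_width: 0.0062
grip_force: 25.0
```

Call:
{"fn": "send_rows", "kwargs": {
  "rows": [
    {"dx": 0, "dy": 0, "dz": -0.4, "roll": 0, "jaw": 1},
    {"dx": 0, "dy": 0, "dz": 0, "roll": 0, "jaw": 1},
    {"dx": 0, "dy": 0, "dz": 0, "roll": 0, "jaw": 1}
  ]
}}

```text
time_s: 11.0
ee_pos: [0.5422, 0.0778, 0.2094]
eef_rot: [3.142, 0.0, 1.725]
force: [-0.2, -0.2, -0.8]
grip_width: 0.0059
grip_force: 25.0
```

Call:
{"fn": "send_rows", "kwargs": {
  "rows": [
    {"dx": 0, "dy": 0, "dz": -0.4, "roll": 0, "jaw": 1},
    {"dx": 0, "dy": 0, "dz": 0, "roll": 0, "jaw": 1},
    {"dx": 0, "dy": 0, "dz": 0, "roll": 0, "jaw": 1}
  ]
}}

```text
time_s: 11.25
ee_pos: [0.5421, 0.0778, 0.2097]
eef_rot: [-3.141, -0.0, 1.725]
force: [-0.1, 0.3, -1.3]
grip_width: 0.0057
grip_force: 25.0
```

Call:
{"fn": "send_rows", "kwargs": {
  "rows": [
    {"dx": 0, "dy": 0, "dz": -0.4, "roll": 0, "jaw": 1},
    {"dx": 0, "dy": 0, "dz": 0, "roll": 0, "jaw": 1},
    {"dx": 0, "dy": 0, "dz": 0, "roll": 0, "jaw": 1}
  ]
}}

```text
time_s: 11.5
ee_pos: [0.5421, 0.0778, 0.21]
eef_rot: [-3.141, -0.0, 1.725]
force: [1.4, 0.5, -3.7]
grip_width: 0.0063
grip_force: 25.0
```

Call:
{"fn": "send_rows", "kwargs": {
  "rows": [
    {"dx": 0, "dy": 0, "dz": -0.2, "roll": 0, "jaw": 1},
    {"dx": 0, "dy": 0, "dz": 0, "roll": 0, "jaw": 1},
    {"dx": 0, "dy": 0, "dz": 0, "roll": 0, "jaw": 1}
  ]
}}

```text
time_s: 11.75
ee_pos: [0.5421, 0.0778, 0.2102]
eef_rot: [-3.141, -0.0, 1.725]
force: [0.6, -0.4, -4.5]
grip_width: 0.0058
grip_force: 25.0
```

```bash
python3 - <<'E'
from h import *
F=[]
for i in range(5):
    cam('wrist'); o=get_obs(); F.append(np.r_[o['force'],o['moment'],o['ee_pos']])
print(np.mean(F,0).round(4),np.std(F,0).round(3),st(o['ee_pos']))
E
```

```text
[ 1.0724  0.1866 -4.4273 -0.0205 -0.2656 -0.0108  0.5421  0.0778  0.2103] [0.28  0.261 0.285 0.029 0.034 0.021 0.    0.    0.   ] [-0.0878312   0.06865152  0.21028803]
```

Contact with the wire's underside is confirmed at TCP z of about 0.2100, with roughly 2.8 N on it. The window over the tip is about 1.4 mm, so I'll back off 0.8 mm and follow the wire's slope outward, checking force as I go.

Call:
{"fn": "send_rows", "kwargs": {
  "rows": [
    {"dx": 0, "dy": 0, "dz": 0.5, "roll": 0, "jaw": 1},
    {"dx": 0, "dy": 0, "dz": 0.5, "roll": 0, "jaw": 1},
    {"dx": 0, "dy": -0.7, "dz": -0.14, "roll": 0, "jaw": 1},
    {"dx": 0, "dy": -0.7, "dz": -0.14, "roll": 0, "jaw": 1},
    {"dx": 0, "dy": -0.6, "dz": -0.12, "roll": 0, "jaw": 1},
    {"dx": 0, "dy": 0, "dz": 0, "roll": 0, "jaw": 1},
    {"dx": 0, "dy": 0, "dz": 0, "roll": 0, "jaw": 1}
  ]
}}

```text
time_s: 12.58
ee_pos: [0.5402, 0.0775, 0.2099]
eef_rot: [3.141, 0.0, 1.725]
force: [-0.3, 1.0, -0.7]
grip_width: 0.0059
grip_force: 25.0
```

Call:
{"fn": "send_rows", "kwargs": {
  "rows": [
    {"dx": 0, "dy": -0.5, "dz": -0.1, "roll": 0, "jaw": 1},
    {"dx": 0, "dy": -0.5, "dz": -0.1, "roll": 0, "jaw": 1},
    {"dx": 0, "dy": 0, "dz": 0, "roll": 0, "jaw": 1}
  ]
}}

```text
time_s: 12.83
ee_pos: [0.5391, 0.0773, 0.21]
eef_rot: [3.141, -0.0, 1.725]
force: [1.0, -0.2, -1.5]
grip_width: 0.0058
grip_force: 25.0
```

Call:
{"fn": "send_rows", "kwargs": {
  "rows": [
    {"dx": 0, "dy": -0.5, "dz": -0.1, "roll": 0, "jaw": 1},
    {"dx": 0, "dy": -0.5, "dz": -0.1, "roll": 0, "jaw": 1},
    {"dx": 0, "dy": 0, "dz": 0, "roll": 0, "jaw": 1}
  ]
}}

```text
time_s: 13.08
ee_pos: [0.5382, 0.0772, 0.2102]
eef_rot: [3.141, 0.0, 1.725]
force: [1.1, -0.3, -1.2]
grip_width: 0.0056
grip_force: 25.0
```

Call:
{"fn": "send_rows", "kwargs": {
  "rows": [
    {"dx": 0, "dy": -0.5, "dz": -0.1, "roll": 0, "jaw": 1},
    {"dx": 0, "dy": 0, "dz": 0, "roll": 0, "jaw": 1}
  ]
}}

```text
time_s: 13.25
ee_pos: [0.5376, 0.0771, 0.2103]
eef_rot: [3.142, -0.0, 1.725]
force: [-0.4, 0.8, -1.0]
grip_width: 0.0059
grip_force: 25.0
```

```bash
cat > f.py <<'E'
from h import *
F=[]
for i in range(4):
    camera('wrist'); o=get_obs(); F.append(np.r_[o['force'],o['moment']])
print(o['time_s'],np.mean(F,0).round(3),st(o['ee_pos']).round(5))
E
python3 f.py
```

```text
13.45 [ 0.422 -0.008 -0.674 -0.02  -0.095  0.006] [-0.09231  0.06862  0.21022]
```

Call:
{"fn": "send_rows", "kwargs": {
  "rows": [
    {"dx": 0, "dy": -0.5, "dz": -0.1, "roll": 0, "jaw": 1},
    {"dx": 0, "dy": 0, "dz": 0, "roll": 0, "jaw": 1}
  ]
}}

```text
time_s: 13.62
ee_pos: [0.5372, 0.077, 0.2104]
eef_rot: [-3.142, 0.0, 1.725]
force: [0.7, 0.1, -1.1]
grip_width: 0.0054
grip_force: 25.0
```

```bash
python3 f.py
```

```text
13.8167 [-0.165  0.113 -1.335 -0.042 -0.094 -0.012] [-0.09282  0.06863  0.21035]
```

Call:
{"fn": "send_rows", "kwargs": {
  "rows": [
    {"dx": 0, "dy": -0.5, "dz": -0.1, "roll": 0, "jaw": 1},
    {"dx": 0, "dy": -0.5, "dz": -0.1, "roll": 0, "jaw": 1},
    {"dx": 0, "dy": 0, "dz": 0, "roll": 0, "jaw": 1}
  ]
}}

```text
time_s: 14.07
ee_pos: [0.5361, 0.0769, 0.2106]
eef_rot: [-3.142, -0.0, 1.725]
force: [-0.4, -0.1, -1.3]
grip_width: 0.0061
grip_force: 25.0
```

Call:
{"fn": "send_rows", "kwargs": {
  "rows": [
    {"dx": 0, "dy": -0.5, "dz": -0.1, "roll": 0, "jaw": 1},
    {"dx": 0, "dy": 0, "dz": 0, "roll": 0, "jaw": 1}
  ]
}}

```text
time_s: 14.23
ee_pos: [0.5357, 0.0768, 0.2107]
eef_rot: [3.142, 0.0, 1.725]
force: [0.3, -0.2, -1.7]
grip_width: 0.0062
grip_force: 25.0
```

```bash
python3 f.py
```

```text
14.4333 [-0.27   0.296 -1.368 -0.048 -0.067 -0.005] [-0.0943   0.06864  0.21064]
```

Call:
{"fn": "send_rows", "kwargs": {
  "rows": [
    {"dx": 0, "dy": -0.5, "dz": -0.1, "roll": 0, "jaw": 1},
    {"dx": 0, "dy": -0.5, "dz": -0.1, "roll": 0, "jaw": 1},
    {"dx": 0, "dy": 0, "dz": 0, "roll": 0, "jaw": 1}
  ]
}}

```text
time_s: 14.68
ee_pos: [0.5347, 0.0766, 0.2109]
eef_rot: [3.142, -0.0, 1.725]
force: [1.1, -0.2, -1.9]
grip_width: 0.0056
grip_force: 25.0
```

Call:
{"fn": "send_rows", "kwargs": {
  "rows": [
    {"dx": 0, "dy": -0.5, "dz": -0.1, "roll": 0, "jaw": 1},
    {"dx": 0, "dy": 0, "dz": 0, "roll": 0, "jaw": 1}
  ]
}}

```text
time_s: 14.85
ee_pos: [0.5342, 0.0766, 0.211]
eef_rot: [-3.142, -0.0, 1.725]
force: [0.1, 0.0, -0.6]
grip_width: 0.0061
grip_force: 25.0
```

```bash
python3 f.py
```

```text
15.05 [ 0.096 -0.047 -1.291 -0.042 -0.104  0.009] [-0.09579  0.06864  0.21096]
```

Call:
{"fn": "send_rows", "kwargs": {
  "rows": [
    {"dx": 0, "dy": -0.5, "dz": -0.1, "roll": 0, "jaw": 1},
    {"dx": 0, "dy": -0.5, "dz": -0.1, "roll": 0, "jaw": 1},
    {"dx": 0, "dy": 0, "dz": 0, "roll": 0, "jaw": 1}
  ]
}}

```text
time_s: 15.3
ee_pos: [0.5332, 0.0764, 0.2112]
eef_rot: [3.142, -0.0, 1.725]
force: [0.3, 0.4, -1.1]
grip_width: 0.0061
grip_force: 25.0
```

Call:
{"fn": "send_rows", "kwargs": {
  "rows": [
    {"dx": 0, "dy": -0.5, "dz": -0.1, "roll": 0, "jaw": 1},
    {"dx": 0, "dy": 0, "dz": 0, "roll": 0, "jaw": 1}
  ]
}}

```text
time_s: 15.47
ee_pos: [0.5327, 0.0763, 0.2113]
eef_rot: [3.142, 0.0, 1.725]
force: [0.9, -0.0, -1.4]
grip_width: 0.0056
grip_force: 25.0
```

```bash
python3 f.py
```

```text
15.6667 [ 0.132 -0.067 -1.505 -0.045 -0.102  0.007] [-0.09729  0.06863  0.21127]
```

Call:
{"fn": "send_rows", "kwargs": {
  "rows": [
    {"dx": 0, "dy": -0.5, "dz": -0.1, "roll": 0, "jaw": 1},
    {"dx": 0, "dy": -0.5, "dz": -0.1, "roll": 0, "jaw": 1},
    {"dx": 0, "dy": 0, "dz": 0, "roll": 0, "jaw": 1}
  ]
}}

```text
time_s: 15.92
ee_pos: [0.5317, 0.0762, 0.2115]
eef_rot: [3.142, -0.0, 1.725]
force: [-1.3, -0.4, -0.8]
grip_width: 0.0056
grip_force: 25.0
```

```bash
python3 f.py
```

```text
16.1167 [ 0.02   0.004 -0.769 -0.029 -0.066  0.002] [-0.0983   0.06864  0.21144]
```

Call:
{"fn": "send_rows", "kwargs": {
  "rows": [
    {"dx": 0, "dy": -0.5, "dz": -0.1, "roll": 0, "jaw": 1},
    {"dx": 0, "dy": -0.5, "dz": -0.1, "roll": 0, "jaw": 1},
    {"dx": 0, "dy": 0, "dz": 0, "roll": 0, "jaw": 1}
  ]
}}

```text
time_s: 16.37
ee_pos: [0.5307, 0.076, 0.2117]
eef_rot: [-3.142, 0.0, 1.725]
force: [-0.1, -0.1, -1.0]
grip_width: 0.0058
grip_force: 25.0
```

```bash
python3 f.py
```

```text
16.5667 [ 0.267 -0.151 -1.083 -0.03  -0.081 -0.   ] [-0.09929  0.06865  0.21165]
```

Call:
{"fn": "send_rows", "kwargs": {
  "rows": [
    {"dx": 0, "dy": -0.5, "dz": -0.1, "roll": 0, "jaw": 1},
    {"dx": 0, "dy": -0.5, "dz": -0.1, "roll": 0, "jaw": 1},
    {"dx": 0, "dy": 0, "dz": 0, "roll": 0, "jaw": 1}
  ]
}}

```text
time_s: 16.82
ee_pos: [0.5297, 0.0759, 0.2119]
eef_rot: [3.142, -0.0, 1.725]
force: [0.1, 0.2, -1.8]
grip_width: 0.0057
grip_force: 25.0
```

```bash
python3 f.py
```

```text
17.0167 [-0.182 -0.026 -1.688 -0.047 -0.089 -0.011] [-0.10031  0.06861  0.21185]
```

Call:
{"fn": "send_rows", "kwargs": {
  "rows": [
    {"dx": 0, "dy": -0.5, "dz": -0.1, "roll": 0, "jaw": 1},
    {"dx": 0, "dy": -0.5, "dz": -0.1, "roll": 0, "jaw": 1},
    {"dx": 0, "dy": -0.5, "dz": -0.1, "roll": 0, "jaw": 1},
    {"dx": 0, "dy": 0, "dz": 0, "roll": 0, "jaw": 1}
  ]
}}

```text
time_s: 17.35
ee_pos: [0.5282, 0.0756, 0.2122]
eef_rot: [3.142, 0.0, 1.725]
force: [-0.8, 0.5, -1.1]
grip_width: 0.0058
grip_force: 25.0
```

```bash
python3 f.py
```

```text
17.55 [-0.04   0.139 -0.77  -0.04  -0.105  0.039] [-0.10179  0.06862  0.21215]
```

Call:
{"fn": "send_rows", "kwargs": {
  "rows": [
    {"dx": 0, "dy": -0.5, "dz": -0.1, "roll": 0, "jaw": 1},
    {"dx": 0, "dy": -0.5, "dz": -0.1, "roll": 0, "jaw": 1},
    {"dx": 0, "dy": -0.5, "dz": -0.1, "roll": 0, "jaw": 1},
    {"dx": 0, "dy": 0, "dz": 0, "roll": 0, "jaw": 1}
  ]
}}

```text
time_s: 17.88
ee_pos: [0.5268, 0.0754, 0.2125]
eef_rot: [3.142, -0.0, 1.725]
force: [0.0, 1.0, -0.2]
grip_width: 0.0057
grip_force: 25.0
```

```bash
python3 f.py
```

```text
18.0833 [-0.276  0.188 -0.954 -0.009 -0.083  0.01 ] [-0.1033   0.06865  0.21245]
```

Call:
{"fn": "send_rows", "kwargs": {
  "rows": [
    {"dx": 0, "dy": -0.5, "dz": -0.1, "roll": 0, "jaw": 1},
    {"dx": 0, "dy": -0.5, "dz": -0.1, "roll": 0, "jaw": 1},
    {"dx": 0, "dy": -0.5, "dz": -0.1, "roll": 0, "jaw": 1},
    {"dx": 0, "dy": 0, "dz": 0, "roll": 0, "jaw": 1}
  ]
}}

```text
time_s: 18.42
ee_pos: [0.5253, 0.0752, 0.2128]
eef_rot: [3.142, 0.0, 1.725]
force: [-0.9, -0.1, -1.5]
grip_width: 0.0059
grip_force: 25.0
```

```bash
python3 f.py
```

```text
18.6167 [-0.187 -0.043 -0.72  -0.035 -0.086  0.015] [-0.10481  0.06864  0.21274]
```

Call:
{"fn": "send_rows", "kwargs": {
  "rows": [
    {"dx": 0, "dy": -0.5, "dz": -0.1, "roll": 0, "jaw": 1},
    {"dx": 0, "dy": -0.5, "dz": -0.1, "roll": 0, "jaw": 1},
    {"dx": 0, "dy": -0.5, "dz": -0.1, "roll": 0, "jaw": 1},
    {"dx": 0, "dy": -0.5, "dz": -0.1, "roll": 0, "jaw": 1},
    {"dx": 0, "dy": 0, "dz": 0, "roll": 0, "jaw": 1}
  ]
}}

```text
time_s: 19.03
ee_pos: [0.5233, 0.0749, 0.2132]
eef_rot: [3.142, -0.0, 1.725]
force: [-0.8, -0.7, -1.5]
grip_width: 0.0058
grip_force: 25.0
```

```bash
python3 f.py
```

```text
19.2333 [-0.325 -0.127 -1.042 -0.023 -0.121  0.023] [-0.10681  0.06865  0.21314]
```

Call:
{"fn": "send_rows", "kwargs": {
  "rows": [
    {"dx": 0, "dy": -0.5, "dz": -0.1, "roll": 0, "jaw": 1},
    {"dx": 0, "dy": -0.5, "dz": -0.1, "roll": 0, "jaw": 1},
    {"dx": 0, "dy": -0.5, "dz": -0.1, "roll": 0, "jaw": 1},
    {"dx": 0, "dy": -0.5, "dz": -0.1, "roll": 0, "jaw": 1},
    {"dx": 0, "dy": 0, "dz": 0, "roll": 0, "jaw": 1}
  ]
}}

```text
time_s: 19.65
ee_pos: [0.5213, 0.0746, 0.2136]
eef_rot: [3.142, -0.0, 1.725]
force: [-0.5, -0.5, -1.2]
grip_width: 0.0059
grip_force: 25.0
```

```bash
python3 f.py
```

```text
19.85 [-0.51   0.109 -1.097 -0.039 -0.115 -0.023] [-0.10879  0.06861  0.21355]
```

Call:
{"fn": "send_rows", "kwargs": {
  "rows": [
    {"dx": 0, "dy": -0.7, "dz": -0.1, "roll": 0, "jaw": 1},
    {"dx": 0, "dy": -0.7, "dz": -0.1, "roll": 0, "jaw": 1},
    {"dx": 0, "dy": -0.7, "dz": -0.1, "roll": 0, "jaw": 1},
    {"dx": 0, "dy": -0.7, "dz": -0.1, "roll": 0, "jaw": 1},
    {"dx": 0, "dy": 0, "dz": 0, "roll": 0, "jaw": 1}
  ]
}}

```text
time_s: 20.27
ee_pos: [0.5185, 0.0741, 0.214]
eef_rot: [3.142, -0.0, 1.725]
force: [-0.2, 0.2, -1.9]
grip_width: 0.0058
grip_force: 25.0
```

```bash
python3 f.py
```

```text
20.4667 [ 0.382 -0.119 -1.327 -0.006 -0.102  0.006] [-0.11158  0.06866  0.21396]
```

Call:
{"fn": "send_rows", "kwargs": {
  "rows": [
    {"dx": 0, "dy": -0.7, "dz": 0, "roll": 0, "jaw": 1},
    {"dx": 0, "dy": -0.7, "dz": 0, "roll": 0, "jaw": 1},
    {"dx": 0, "dy": -1, "dz": 0, "roll": 0, "jaw": 1},
    {"dx": 0, "dy": -2, "dz": 0, "roll": 0, "jaw": 1},
    {"dx": 0, "dy": -3, "dz": 0, "roll": 0, "jaw": 1},
    {"dx": 0, "dy": -4, "dz": 0, "roll": 0, "jaw": 1},
    {"dx": 0, "dy": -4, "dz": 0, "roll": 0, "jaw": 1},
    {"dx": 0, "dy": -4, "dz": 0, "roll": 0, "jaw": 1},
    {"dx": 0, "dy": -4, "dz": 0, "roll": 0, "jaw": 1},
    {"dx": 0, "dy": 0, "dz": 0, "roll": 0, "jaw": 1}
  ]
}}

```text
time_s: 21.3
ee_pos: [0.4949, 0.0705, 0.2141]
eef_rot: [3.142, 0.0, 1.725]
force: [-0.4, -0.5, -1.5]
grip_width: 0.006
grip_force: 25.0
```

```bash
python3 look.py; python3 - <<'E'
from h import *
import pickle
T=pickle.load(open('top.pkl','rb'))
for c in (T,cam('top'),cam('scene')):
    P=cloud(c);z=P[...,2];X=P[...,0];Y=P[...,1]
    m=((X>.42)&(X<.56)&(Y>.2)&(Y<.35)&(z>.028)&(z<.044)).astype(np.uint8)
    k,l,t,_=cv2.connectedComponentsWithStats(m);i=1+np.argmax(t[1:,4])
    r=cv2.minAreaRect(P[l==i][:,:2].astype(np.float32));print('block',np.round(r[0],4),np.round(r[1],4),r[2],np.median(z[l==i]))
    # colour-based outline via rays at z=.036 : top-face contour filled
    s=((X>.42)&(X<.56)&(Y>.2)&(Y<.35)&(z<.026)).astype(np.uint8)
    hull=cv2.convexHull(np.argwhere(l==i)[:,::-1].astype(np.int32)); M=np.zeros((480,640),np.uint8);cv2.fillConvexPoly(M,hull,1)
    M=cv2.erode(M,np.ones((5,5)));k2,l2,t2,_=cv2.connectedComponentsWithStats(M&s)
    if k2>1:
        j=1+np.argmax(t2[1:,4]);v,u=np.nonzero(l2==j);w=plane(c,np.c_[u,v],.036);r=cv2.minAreaRect(w[:,:2].astype(np.float32));print('slot rays@.036',len(u),np.round(r[0],4),np.round(r[1],4),r[2])
        g=P[l2==j]; f=g[g[:,2]<.016]; print(' floor pts',len(f),np.median(f,0) if len(f) else '')
E
```

```text
21.3 [0.49487991 0.0704799  0.21409578] [-0.38 -0.55 -1.47] [-0.082 -0.082 -0.056] 0.00596703767211341 [-0.13562604  0.06868969  0.21409578]
scene rel z -0.11 n 161 x med 0.0018 y 2..98 [-0.037   0.0274]
scene rel z -0.09 n 223 x med 0.0019 y 2..98 [-0.0365  0.0285]
scene rel z -0.07 n 227 x med 0.0021 y 2..98 [-0.0362  0.0269]
scene rel z -0.05 n 251 x med 0.0023 y 2..98 [-0.0362  0.027 ]
scene rel z -0.03 n 208 x med 0.0021 y 2..98 [-0.0367  0.0281]
scene rel z -0.01 n 73 x med 0.002 y 2..98 [-0.0356  0.0296]
scene lowest [-0.1062 -0.1055 -0.1054 -0.1054 -0.1049]
top lowest None
block [0.4884 0.2706] [0.1176 0.056 ] 72.28328704833984 0.036398946829749944
slot rays@.036 135 [0.4876 0.2699] [0.0733 0.0095] 72.17607879638672
 floor pts 111 [0.48929057 0.27371658 0.01264974]
block [0.4885 0.271 ] [0.1173 0.056 ] 72.28660583496094 0.03634936977199176
slot rays@.036 135 [0.4877 0.2702] [0.074  0.0103] 72.81287384033203
 floor pts 114 [0.48927815 0.27321082 0.01257132]
block [0.4898 0.2708] [0.1196 0.0642] 72.81482696533203 0.035336994669343647
slot rays@.036 2 [0.4847 0.234 ] [0.0021 0.    ] -129.5941619873047
 floor pts 0
```

The board is off the peg, upright and held. I'll move towards the block, turn to the slot's heading, and measure the slot again with the wrist camera.

Call:
{"fn": "send_rows", "kwargs": {
  "rows": [
    {"dx": 8, "dy": -2.7, "dz": 0, "roll": 0, "jaw": 1},
    {"dx": 15, "dy": -2.7, "dz": 0, "roll": 0, "jaw": 1},
    {"dx": 19, "dy": -2.7, "dz": 0, "roll": 0, "jaw": 1},
    {"dx": 19, "dy": -2.7, "dz": 0, "roll": 0, "jaw": 1},
    {"dx": 19, "dy": -2.7, "dz": 0, "roll": 0, "jaw": 1},
    {"dx": 19, "dy": -2.7, "dz": 0, "roll": 0, "jaw": 1},
    {"dx": 12, "dy": 0, "dz": 0, "roll": 0, "jaw": 1},
    {"dx": 7, "dy": 0, "dz": 0, "roll": 0, "jaw": 1},
    {"dx": 0, "dy": 0, "dz": 0, "roll": 3, "jaw": 1},
    {"dx": 0, "dy": 0, "dz": 0, "roll": 5, "jaw": 1},
    {"dx": 0, "dy": 0, "dz": 0, "roll": 5, "jaw": 1},
    {"dx": 0, "dy": 0, "dz": 0, "roll": 5, "jaw": 1}
  ]
}}

```text
time_s: 22.5
ee_pos: [0.4615, 0.1845, 0.2139]
eef_rot: [-3.141, 0.0, 1.406]
force: [-1.0, -0.6, -1.2]
grip_width: 0.006
grip_force: 25.0
```

Call:
{"fn": "send_rows", "kwargs": {
  "rows": [
    {"dx": 0, "dy": 0, "dz": 0, "roll": 5, "jaw": 1},
    {"dx": 0, "dy": 0, "dz": 0, "roll": 3.4, "jaw": 1},
    {"dx": 0, "dy": 0, "dz": 0, "roll": 0, "jaw": 1},
    {"dx": 0, "dy": 0, "dz": 0, "roll": 0, "jaw": 1},
    {"dx": 0, "dy": 0, "dz": 0, "roll": 0, "jaw": 1}
  ]
}}

```text
time_s: 22.92
ee_pos: [0.4614, 0.1846, 0.2139]
eef_rot: [-3.142, 0.0, 1.266]
force: [0.1, 0.3, -0.7]
grip_width: 0.0058
grip_force: 25.0
```

```bash
cat > slot.py <<'E'
from h import *
o=get_obs();print(o['time_s'],o['ee_pos'],o['eef_rot'],o['force'])
c=cam('wrist');cv2.imwrite('pics/w5.png',c['frame'][:,:,::-1])
P=cloud(c);z=P[...,2];X=P[...,0];Y=P[...,1]
b=(X>.42)&(X<.56)&(Y>.2)&(Y<.35)
k,l,t,_=cv2.connectedComponentsWithStats((b&(z>.028)&(z<.044)).astype(np.uint8));i=1+np.argmax(t[1:,4])
r=cv2.minAreaRect(P[l==i][:,:2].astype(np.float32));print('block',t[i],np.round(r[0],4),np.round(r[1],4),r[2],np.median(z[l==i]))
M=np.zeros((480,640),np.uint8);cv2.fillConvexPoly(M,cv2.convexHull(np.argwhere(l==i)[:,::-1].astype(np.int32)),1)
M=cv2.erode(M,np.ones((9,9)));k2,l2,t2,_=cv2.connectedComponentsWithStats(M&(b&(z<.026)).astype(np.uint8))
j=1+np.argmax(t2[1:,4]);v,u=np.nonzero(l2==j);w=plane(c,np.c_[u,v],.024);r=cv2.minAreaRect(w[:,:2].astype(np.float32));print('slot',len(u),np.round(r[0],4),np.round(r[1],4),r[2])
g=P[l2==j];f=g[g[:,2]<.016];r=cv2.minAreaRect(f[:,:2].astype(np.float32));print(' floor',len(f),np.round(r[0],4),np.round(r[1],4),r[2],np.median(f[:,2]))
E
python3 slot.py
```

```text
22.9167 [0.46143928 0.18457622 0.21391656] [-3.14154518e+00  6.28937025e-05  1.26629706e+00] [ 0.06558101  0.27691947 -0.72910285]
block [ 280   44   68  139 7946] [0.4885 0.2722] [0.116  0.0564] 72.10326385498047 0.036826670969928685
slot 956 [0.4886 0.272 ] [0.0755 0.01  ] 71.69500732421875
 floor 914 [0.4885 0.2718] [0.0757 0.0094] 72.41956329345703 0.01298376790290661
```

View pics/w5.png

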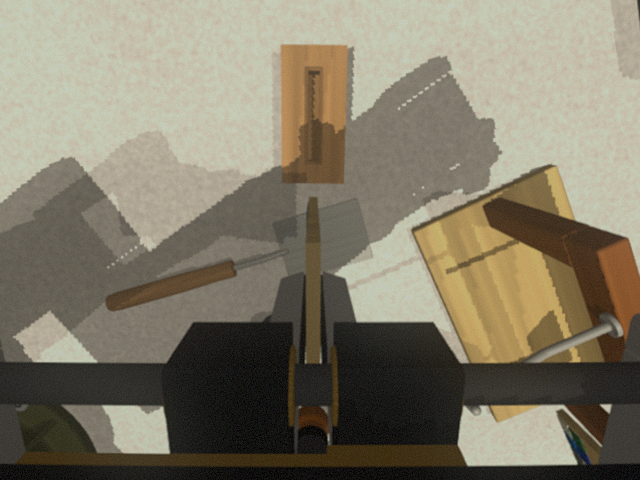

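The wrist view shows the block slot at (314,115), in line with the held board. The views agree on a slot centre near (0.4885, 0.2715), a floor at about 0.0125 m and a heading of 72.2°. I'll move over it and go down to just above the mouth.

Call:
{"fn": "send_rows", "kwargs": {
  "rows": [
    {"dx": 8, "dy": 0, "dz": 0, "roll": 0.3, "jaw": 1},
    {"dx": 14, "dy": 0, "dz": 0, "roll": 0, "jaw": 1},
    {"dx": 16, "dy": -0.3, "dz": 0, "roll": 0, "jaw": 1},
    {"dx": 16, "dy": 0, "dz": 0, "roll": 0, "jaw": 1},
    {"dx": 16, "dy": 0, "dz": 0, "roll": 0, "jaw": 1},
    {"dx": 14, "dy": 0, "dz": 0, "roll": 0, "jaw": 1},
    {"dx": 8, "dy": 0, "dz": 0, "roll": 0, "jaw": 1},
    {"dx": 0, "dy": 0, "dz": 15, "roll": 0, "jaw": 1},
    {"dx": 0, "dy": 0, "dz": 20, "roll": 0, "jaw": 1},
    {"dx": 0, "dy": 0, "dz": 15, "roll": 0, "jaw": 1},
    {"dx": 0, "dy": 0, "dz": 10, "roll": 0, "jaw": 1},
    {"dx": 0, "dy": 0, "dz": 5, "roll": 0, "jaw": 1}
  ]
}}

```text
time_s: 23.97
ee_pos: [0.4889, 0.2726, 0.1476]
eef_rot: [-3.14, 0.001, 1.259]
force: [-1.1, 0.4, -1.0]
grip_width: 0.0064
grip_force: 25.0
```

```bash
python3 f.py; python3 - <<'E'
from h import *
o=get_obs();print(o['ee_pos'],o['eef_rot'])
for n in('top','scene'):
    c=cam(n); P=cloud(c); a=o['eef_rot'][2]; U=np.array([np.cos(a),np.sin(a),0]);V=np.array([np.sin(a),-np.cos(a),0])
    d=P-np.array([.4885,.2715,0]); s=np.stack([d@U,d@V,P[...,2]],-1).reshape(-1,3)
    for zl in((.05,.07),(.07,.1),(.1,.13)):
        q=s[(abs(s[:,0])<.05)&(abs(s[:,1])<.02)&(s[:,2]>zl[0])&(s[:,2]<zl[1])]
        if len(q)>10: print(n,zl,len(q),'along',np.percentile(q[:,0],[2,98]).round(4),'across',np.percentile(q[:,1],[2,50,98]).round(4))
c=cam('scene');cv2.imwrite('pics/s6.png',cv2.resize(c['frame'][120:240,380:540,::-1],(800,600),interpolation=3))
E
```

```text
24.1667 [-0.329  0.288 -0.957 -0.028 -0.049 -0.003] [-0.10954  0.2692   0.14979]
[0.48962694 0.27261314 0.14978854] [ 3.14075175e+00 -8.01203517e-04  1.25912921e+00]
top (0.07, 0.1) 15 along [-0.0341 -0.0018] across [-0.0039 -0.0016  0.0026]
top (0.1, 0.13) 22 along [-0.0339 -0.0078] across [-0.0039 -0.0029  0.0025]
scene (0.05, 0.07) 225 along [-0.0352  0.0295] across [-0.0005  0.0035  0.0069]
scene (0.07, 0.1) 358 along [-0.0347  0.0302] across [-0.0007  0.0034  0.0077]
scene (0.1, 0.13) 340 along [-0.0345  0.0309] across [-0.002   0.0033  0.0071]
```

View pics/s6.png

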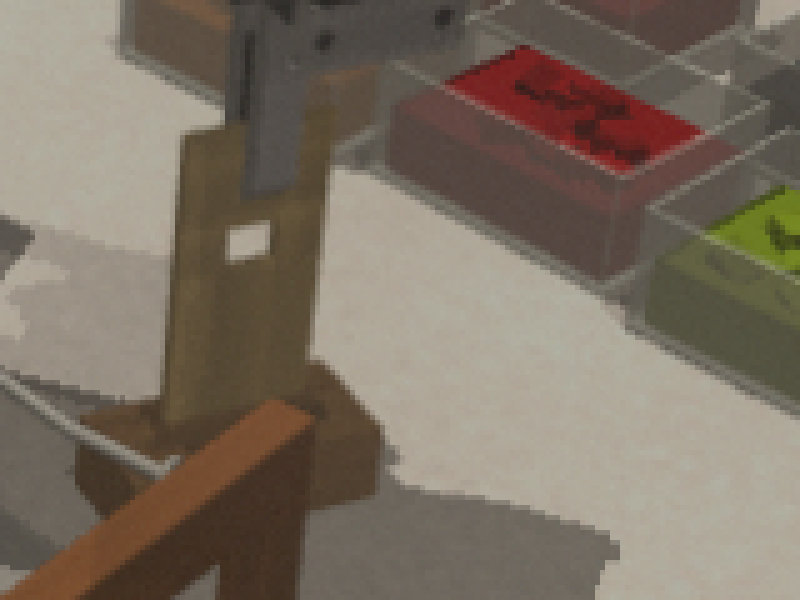

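The board is upright above the block's mouth at crop (240,410). I'll lower it into the slot slowly, watching the force.

Call:
{"fn": "send_rows", "kwargs": {
  "rows": [
    {"dx": 0, "dy": 0, "dz": 3, "roll": 0, "jaw": 1},
    {"dx": 0, "dy": 0, "dz": 3, "roll": 0, "jaw": 1},
    {"dx": 0, "dy": 0, "dz": 2, "roll": 0, "jaw": 1},
    {"dx": 0, "dy": 0, "dz": 1, "roll": 0, "jaw": 1},
    {"dx": 0, "dy": 0, "dz": 1, "roll": 0, "jaw": 1},
    {"dx": 0, "dy": 0, "dz": 0, "roll": 0, "jaw": 1}
  ]
}}

```text
time_s: 24.82
ee_pos: [0.4892, 0.2723, 0.1387]
eef_rot: [-3.141, 0.0, 1.259]
force: [-0.7, -0.4, -0.8]
grip_width: 0.0057
grip_force: 25.0
```

Call:
{"fn": "send_rows", "kwargs": {
  "rows": [
    {"dx": 0, "dy": 0, "dz": 0.7, "roll": 0, "jaw": 1},
    {"dx": 0, "dy": 0, "dz": 0.7, "roll": 0, "jaw": 1},
    {"dx": 0, "dy": 0, "dz": 0.6, "roll": 0, "jaw": 1},
    {"dx": 0, "dy": 0, "dz": 0, "roll": 0, "jaw": 1}
  ]
}}

```text
time_s: 25.15
ee_pos: [0.4892, 0.2723, 0.1368]
eef_rot: [-3.141, 0.0, 1.259]
force: [0.3, 0.2, -1.0]
grip_width: 0.0055
grip_force: 25.0
```

Call:
{"fn": "send_rows", "kwargs": {
  "rows": [
    {"dx": 0, "dy": 0, "dz": 0.7, "roll": 0, "jaw": 1},
    {"dx": 0, "dy": 0, "dz": 0.7, "roll": 0, "jaw": 1},
    {"dx": 0, "dy": 0, "dz": 0.6, "roll": 0, "jaw": 1},
    {"dx": 0, "dy": 0, "dz": 0, "roll": 0, "jaw": 1}
  ]
}}

```text
time_s: 25.48
ee_pos: [0.4892, 0.2723, 0.1348]
eef_rot: [-3.141, 0.0, 1.259]
force: [0.2, -0.6, -0.7]
grip_width: 0.0057
grip_force: 25.0
```

Call:
{"fn": "send_rows", "kwargs": {
  "rows": [
    {"dx": 0, "dy": 0, "dz": 0.8, "roll": 0, "jaw": 1},
    {"dx": 0, "dy": 0, "dz": 0.8, "roll": 0, "jaw": 1},
    {"dx": 0, "dy": 0, "dz": 0.8, "roll": 0, "jaw": 1},
    {"dx": 0, "dy": 0, "dz": 0.8, "roll": 0, "jaw": 1},
    {"dx": 0, "dy": 0, "dz": 0.8, "roll": 0, "jaw": 1},
    {"dx": 0, "dy": 0, "dz": 0, "roll": 0, "jaw": 1}
  ]
}}

```text
time_s: 25.98
ee_pos: [0.4892, 0.2723, 0.1307]
eef_rot: [-3.141, 0.0, 1.259]
force: [0.9, -0.7, -1.4]
grip_width: 0.006
grip_force: 25.0
```

Call:
{"fn": "send_rows", "kwargs": {
  "rows": [
    {"dx": 0, "dy": 0, "dz": 0.8, "roll": 0, "jaw": 1},
    {"dx": 0, "dy": 0, "dz": 0.8, "roll": 0, "jaw": 1},
    {"dx": 0, "dy": 0, "dz": 0.8, "roll": 0, "jaw": 1},
    {"dx": 0, "dy": 0, "dz": 0.8, "roll": 0, "jaw": 1},
    {"dx": 0, "dy": 0, "dz": 0.8, "roll": 0, "jaw": 1},
    {"dx": 0, "dy": 0, "dz": 0, "roll": 0, "jaw": 1}
  ]
}}

```text
time_s: 26.48
ee_pos: [0.4892, 0.2723, 0.1268]
eef_rot: [-3.141, 0.0, 1.259]
force: [0.2, 0.3, -1.2]
grip_width: 0.0056
grip_force: 25.0
```

Call:
{"fn": "send_rows", "kwargs": {
  "rows": [
    {"dx": 0, "dy": 0, "dz": 0.8, "roll": 0, "jaw": 1},
    {"dx": 0, "dy": 0, "dz": 0.8, "roll": 0, "jaw": 1},
    {"dx": 0, "dy": 0, "dz": 0.8, "roll": 0, "jaw": 1},
    {"dx": 0, "dy": 0, "dz": 0.8, "roll": 0, "jaw": 1},
    {"dx": 0, "dy": 0, "dz": 0.8, "roll": 0, "jaw": 1},
    {"dx": 0, "dy": 0, "dz": 0, "roll": 0, "jaw": 1}
  ]
}}

```text
time_s: 26.98
ee_pos: [0.4892, 0.2723, 0.1227]
eef_rot: [-3.141, 0.0, 1.259]
force: [-0.1, 0.7, -1.0]
grip_width: 0.0059
grip_force: 25.0
```

Free all the way so far, with the foot at about 0.018. I'll take finer steps to the floor.

Call:
{"fn": "send_rows", "kwargs": {
  "rows": [
    {"dx": 0, "dy": 0, "dz": 0.6, "roll": 0, "jaw": 1},
    {"dx": 0, "dy": 0, "dz": 0.6, "roll": 0, "jaw": 1},
    {"dx": 0, "dy": 0, "dz": 0.6, "roll": 0, "jaw": 1},
    {"dx": 0, "dy": 0, "dz": 0.6, "roll": 0, "jaw": 1},
    {"dx": 0, "dy": 0, "dz": 0.6, "roll": 0, "jaw": 1},
    {"dx": 0, "dy": 0, "dz": 0, "roll": 0, "jaw": 1}
  ]
}}

```text
time_s: 27.48
ee_pos: [0.4892, 0.2723, 0.1198]
eef_rot: [-3.141, 0.0, 1.259]
force: [-0.6, 0.9, -1.0]
grip_width: 0.0059
grip_force: 25.0
```

Call:
{"fn": "send_rows", "kwargs": {
  "rows": [
    {"dx": 0, "dy": 0, "dz": 0.4, "roll": 0, "jaw": 1},
    {"dx": 0, "dy": 0, "dz": 0.4, "roll": 0, "jaw": 1},
    {"dx": 0, "dy": 0, "dz": 0, "roll": 0, "jaw": 1}
  ]
}}

```text
time_s: 27.73
ee_pos: [0.4892, 0.2723, 0.1191]
eef_rot: [-3.141, 0.0, 1.259]
force: [1.0, -0.1, -1.4]
grip_width: 0.006
grip_force: 25.0
```

Call:
{"fn": "send_rows", "kwargs": {
  "rows": [
    {"dx": 0, "dy": 0, "dz": 0.4, "roll": 0, "jaw": 1},
    {"dx": 0, "dy": 0, "dz": 0.3, "roll": 0, "jaw": 1},
    {"dx": 0, "dy": 0, "dz": 0, "roll": 0, "jaw": 1}
  ]
}}

```text
time_s: 27.98
ee_pos: [0.4892, 0.2723, 0.1184]
eef_rot: [-3.142, 0.0, 1.259]
force: [1.7, -0.6, -1.5]
grip_width: 0.0059
grip_force: 25.0
```

Call:
{"fn": "send_rows", "kwargs": {
  "rows": [
    {"dx": 0, "dy": 0, "dz": 0.4, "roll": 0, "jaw": 1},
    {"dx": 0, "dy": 0, "dz": 0.3, "roll": 0, "jaw": 1},
    {"dx": 0, "dy": 0, "dz": 0, "roll": 0, "jaw": 1}
  ]
}}

```text
time_s: 28.23
ee_pos: [0.4892, 0.2723, 0.1177]
eef_rot: [-3.142, 0.0, 1.259]
force: [-0.7, -0.1, -0.7]
grip_width: 0.0059
grip_force: 25.0
```

Call:
{"fn": "send_rows", "kwargs": {
  "rows": [
    {"dx": 0, "dy": 0, "dz": 0.3, "roll": 0, "jaw": 1},
    {"dx": 0, "dy": 0, "dz": 0, "roll": 0, "jaw": 1},
    {"dx": 0, "dy": 0, "dz": 0, "roll": 0, "jaw": 1}
  ]
}}

```text
time_s: 28.48
ee_pos: [0.4892, 0.2723, 0.1174]
eef_rot: [-3.142, -0.0, 1.259]
force: [-0.4, 0.2, -0.0]
grip_width: 0.0059
grip_force: 25.0
```

Call:
{"fn": "send_rows", "kwargs": {
  "rows": [
    {"dx": 0, "dy": 0, "dz": 0.3, "roll": 0, "jaw": 1},
    {"dx": 0, "dy": 0, "dz": 0, "roll": 0, "jaw": 1},
    {"dx": 0, "dy": 0, "dz": 0, "roll": 0, "jaw": 1}
  ]
}}

```text
time_s: 28.73
ee_pos: [0.4893, 0.2724, 0.1172]
eef_rot: [3.142, -0.0, 1.259]
force: [-1.1, -0.7, -0.4]
grip_width: 0.0058
grip_force: 25.0
```

Call:
{"fn": "send_rows", "kwargs": {
  "rows": [
    {"dx": 0, "dy": 0, "dz": 0.3, "roll": 0, "jaw": 1},
    {"dx": 0, "dy": 0, "dz": 0, "roll": 0, "jaw": 1},
    {"dx": 0, "dy": 0, "dz": 0, "roll": 0, "jaw": 1}
  ]
}}

```text
time_s: 28.98
ee_pos: [0.4893, 0.2723, 0.1171]
eef_rot: [3.141, -0.0, 1.259]
force: [-0.8, -1.1, 3.7]
grip_width: 0.0057
grip_force: 25.0
```

Call:
{"fn": "send_rows", "kwargs": {
  "rows": [
    {"dx": 0, "dy": 0, "dz": 0.3, "roll": 0, "jaw": 1},
    {"dx": 0, "dy": 0, "dz": 0, "roll": 0, "jaw": 1},
    {"dx": 0, "dy": 0, "dz": 0, "roll": 0, "jaw": 1}
  ]
}}

```text
time_s: 29.23
ee_pos: [0.4894, 0.2724, 0.1171]
eef_rot: [3.141, -0.0, 1.259]
force: [-1.8, -2.2, 6.5]
grip_width: 0.0057
grip_force: 25.0
```

```bash
python3 f.py
```

```text
29.4333 [-1.437 -1.827  6.561 -0.328  0.397  0.024] [-0.10982  0.26901  0.11708]
```

The floor is reached: TCP at 0.1171 gives a foot at about 0.012, with about 7 N on it. I'll ease off slightly and let go.

Call:
{"fn": "send_rows", "kwargs": {
  "rows": [
    {"dx": 0, "dy": 0, "dz": -0.4, "roll": 0, "jaw": 1},
    {"dx": 0, "dy": 0, "dz": 0, "roll": 0, "jaw": 1},
    {"dx": 0, "dy": 0, "dz": 0, "roll": 0, "jaw": 0.8},
    {"dx": 0, "dy": 0, "dz": 0, "roll": 0, "jaw": 0.7},
    {"dx": 0, "dy": 0, "dz": 0, "roll": 0, "jaw": 0.5},
    {"dx": 0, "dy": 0, "dz": 0, "roll": 0, "jaw": 0.4},
    {"dx": 0, "dy": 0, "dz": 0, "roll": 0, "jaw": 0.3},
    {"dx": 0, "dy": 0, "dz": 0, "roll": 0, "jaw": 0.3},
    {"dx": 0, "dy": 0, "dz": 0, "roll": 0, "jaw": 0.3}
  ]
}}

```text
time_s: 30.18
ee_pos: [0.4892, 0.2723, 0.1169]
eef_rot: [-3.142, 0.0, 1.259]
force: [-1.2, -0.1, -0.5]
grip_width: 0.0331
grip_force: 0.0
```

Call:
{"fn": "send_rows", "kwargs": {
  "rows": [
    {"dx": 0, "dy": 0, "dz": -3, "roll": 0, "jaw": 0.3},
    {"dx": 0, "dy": 0, "dz": -5, "roll": 0, "jaw": 0.3},
    {"dx": 0, "dy": 0, "dz": -8, "roll": 0, "jaw": 0.3},
    {"dx": 0, "dy": 0, "dz": -12, "roll": 0, "jaw": 0.3},
    {"dx": 0, "dy": 0, "dz": -15, "roll": 0, "jaw": 0.3},
    {"dx": 0, "dy": 0, "dz": -20, "roll": 0, "jaw": 0.3},
    {"dx": 0, "dy": 0, "dz": -20, "roll": 0, "jaw": 0.3},
    {"dx": 0, "dy": 0, "dz": -15, "roll": 0, "jaw": 0.3},
    {"dx": 0, "dy": 0, "dz": 0, "roll": 0, "jaw": 0.3},
    {"dx": 0, "dy": 0, "dz": 0, "roll": 0, "jaw": 0.3}
  ]
}}

```text
time_s: 31.02
ee_pos: [0.4894, 0.2724, 0.2159]
eef_rot: [3.14, -0.001, 1.259]
force: [-1.3, 0.4, -0.4]
grip_width: 0.0331
grip_force: 0.0
```

```bash
python3 f.py; python3 - <<'E'
from h import *
a=np.radians(72.2); U=np.array([np.cos(a),np.sin(a),0]);V=np.array([np.sin(a),-np.cos(a),0])
for n in('top','scene','wrist'):
    c=cam(n); P=cloud(c); d=P-np.array([.4885,.2715,0]); s=np.stack([d@U,d@V,P[...,2]],-1).reshape(-1,3)
    for zl in((.042,.07),(.07,.1),(.1,.13),(.13,.16)):
        q=s[(abs(s[:,0])<.05)&(abs(s[:,1])<.03)&(s[:,2]>zl[0])&(s[:,2]<zl[1])]
        if len(q)>10: print(n,zl,len(q),'along',np.percentile(q[:,0],[2,98]).round(4),'across',np.percentile(q[:,1],[2,50,98]).round(4),'ztop',np.percentile(q[:,2],98).round(4))
    t=st(P).reshape(-1,3); q=t[(abs(t[:,1]+.065)<.04)&(t[:,0]>-.06)&(t[:,0]<-.01)&(t[:,2]>.19)&(t[:,2]<.23)]
    if len(q)>20: print(n,'short hdr',np.median(q,0).round(4),len(q))
E
```

```text
31.2167 [ 0.298  0.116 -0.128 -0.014 -0.05   0.006] [-0.11029  0.26887  0.21395]
top (0.042, 0.07) 26 along [-0.0426  0.0358] across [-0.0267 -0.0023  0.0221] ztop 0.0677
top (0.07, 0.1) 24 along [-0.0345  0.0214] across [-0.0039 -0.0032  0.002 ] ztop 0.0974
top (0.1, 0.13) 16 along [-0.0347  0.0067] across [-0.0032 -0.0023  0.0027] ztop 0.1276
top (0.13, 0.16) 68 along [-0.0345  0.0066] across [-0.0031 -0.0001  0.0027] ztop 0.1523
top short hdr [-0.0349 -0.0597  0.2143] 204
scene (0.042, 0.07) 315 along [-0.0361  0.0303] across [-0.0015  0.0028  0.0067] ztop 0.0696
scene (0.07, 0.1) 317 along [-0.0357  0.0295] across [-0.0032  0.0029  0.0068] ztop 0.0989
scene (0.1, 0.13) 364 along [-0.0355  0.0302] across [-0.001   0.003   0.0065] ztop 0.1292
scene (0.13, 0.16) 275 along [-0.035   0.0295] across [-0.0034  0.0026  0.0071] ztop 0.149
scene short hdr [-0.0297 -0.0661  0.2072] 540
wrist (0.042, 0.07) 32 along [0.0296 0.0329] across [-0.0037 -0.0006  0.0024] ztop 0.0676
wrist (0.07, 0.1) 55 along [0.0142 0.0329] across [-0.0043 -0.0018  0.0022] ztop 0.0971
wrist (0.1, 0.13) 53 along [0.0326 0.0329] across [-0.0031 -0.0002  0.0027] ztop 0.1272
wrist (0.13, 0.16) 913 along [-0.0319  0.0327] across [-0.0029 -0.0002  0.0024] ztop 0.1502
```

The board stands upright in the slot with its top at about 0.149 m (expected 0.148 m), it is centred, the robot is clear and the short board is still hanging.

```bash
python3 -c "
from station import *
print(hand_in())"
```

```text
the job is handed in; nothing more can be done
None
```

The long board came off its peg over the upturned tip and now stands upright on the slot's floor, released; the short board still hangs on its peg, and the job was handed in at about 31 s (no verdict came back).

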